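Lay up butcher-block strips and measure the pack with the bench caliper

ROBOT

A 7-joint arm with a two-finger parallel gripper is mounted at the origin on the work surface. World frame = base frame: x ahead of the robot, y to its left, z up, the work surface at z = 0. Lengths are in m, angles in degrees, forces in N, time in s.
With the tool pointing down it reaches from about 0.425 to 0.875 m from the base axis. Payload 4.7 kg.
Tool frame: the origin (TCP) lies between the finger pads; the fingertips stand 22 mm ahead of it and the grasp point (between the pads) lies 3 mm ahead of it; z points along the fingers, y is the line along which they close (so a half turn about z gives the same grasp; the last joint's range is limited). The gripper opens to 87 mm and grips with 3 to 60 N. Pads are 19 mm wide; open, the fingers measure 117 mm over their backs; the gripper's body (75 mm by 190 mm) begins 51 mm behind the grasp point.
Start: joints at [-66.171, 18.392, -4.016, 83.108, 1.295, 78.541, -3.26], TCP at [0.254, 0.598, 0.245] pointing down, gripper open.
Joint ranges: [-163.93, 163.93], [-17.29, 119.83], [-79.2, 71.16], [3.27, 140.29], [-89.18, 269.18], [5.43, 117.66], [-154.24, 154.24]. Speed limits (degrees/s): [147.25, 147.25, 180, 180, 180, 180, 180].

INTERFACE

Orientations are given as [roll, pitch, yaw] about the fixed x, y, z axes, in that order (R = Rz(yaw) Ry(pitch) Rx(roll)).
In Python, from cell import env gives the robot as it stands.
- The arm moves only by the tool drive_tool, never from a script. Its argument "moves" is a list of rows, each a list of 3 entries, a list of its own where there are three numbers: the shift along the tool's x, y, z in mm, then the turn, a rotation vector about the tool's x, y, z in rad, then the closure, from 0 (fully open) to 1 (shut). In form: [[[x, y, z], [wx, wy, wz], jaw], ...]. A call has 1 to 12 rows; each row shifts and turns the commanded pose from where the row before left it, along the tool's axes as they then stand; what a row does not reach is not made up. A row lasts 1/12 s, in which the tool goes at most 41.7 mm and 7.16 degrees, less where a joint would pass 70% of its speed; a pose out of reach is approached as far as the arm can. A call with a gripper value outside its range is refused whole. The fingers move at their own pace and stop on an object; "newtons" is the grip in N (left out, the last holds). Time passes only in rows, so rows that do not move let the fingers close. It gives the time, the measured TCP pose, the force, the opening and the grip force at its end, in the units of the state.
- env.get_obs(): the state, without advancing time (a new reading comes with each control period).
- env.read_camera(name): name is "scene" or "top" or "wrist"; returns (picture, depth): 384x512x3 uint8, blue, green, red; 384x512 float32, m along the optical axis (not along the pixel's ray), 0 where there is no reading.
- env.get_calibration(name): a dict with "fx", "fy", "cx", "cy" (pixels), "T" (4x4, takes a point from camera to world coordinates). Camera axes: x right, y down, z forward; pixel columns grow to the right and rows downward; lengths in m; the calibration is good to about 2 mm. A picture is of the moment at which its call begins: read the wrist's pose just before it. get_calibration takes no time and is no camera call; for the wrist camera it gives the pose at the moment of the call.
- env.sign_off(): hands the job in; it is judged then, once.
The state is a dict: "time_s": time; "qpos": joint angles; "joint_velocities": joint speeds; "effort": joint torques, N m; "tool_pos": TCP position; "tool_rot": TCP orientation; "force": force on the tool from outside, world axes, zero at the start; "wrist_torque": the same for the moment, N m; "grip_width": finger opening in m; "grasp_force": force on a finger pad.
Only numpy, scipy, OpenCV 4.12 (cv2) and the standard library are available. Lean on these libraries where they do the work, as an engineer would, in place of code of your own. Each camera call takes 0.05 s, during which the arm holds its last target. There are 200 camera calls.

TASK

I want to see how wide this butcher block will come out: open the caliper on the measuring board and lay every wooden strip down on its side on the board between the jaws (the board's front edge is a handy stop to tip a standing strip over), pointing straight at the beam with its middle well between the jaw arms. When every strip on the bench is in, slide the caliper gently shut until the whole pack is pressed snugly between both jaws, and leave it closed on them so that I can read it. Leave the other things on the bench where they are.

Things in the scene. Friction and masses are not known exactly. Their poses are not given: they have to be found in the camera images.
- board: Green-topped plywood board 220 (x) x 470 (y) x 15 thick, fixed on the bench; origin under its centre, on the bench. x points away from the robot (within 10 degrees), y to the left. Its front edge, x = -110, is a 15 high step. A large caliper lies on it: steel beam along y at x = +53, 26 wide, 10 thick, its middle 22 above the board; the jaws point from it to the robot (-x).
- board_edge (a point): middle of the upper edge of the board's front step (15 above the bench), axes as the board's.
- fixed_jaw (a point): Fixed steel jaw at the left end of the beam: arm 145 long, 12 wide, 12 high, pointing to the robot. Origin on its measuring face at the root of the arm, at mid height (22 above the board); its tip, x = -145, is 5 in from the board's front edge. The face looks to -y. Axes as the board's.
- moving_jaw (a point): Sliding steel jaw, same arm, mirrored: origin on its measuring face at the root of the arm, the face looks to +y at the fixed jaw; its arm is 12 wide (22 over the half nearest the beam). It is part of the sliding unit.
- caliper (a joint): The caliper's reading: gap between the two jaws in m, 0 shut, 0.29 wide open. The sliding unit moves along the board's y (opening towards -y, to the right); it resists with about 2 N of friction and stays where it is left. It starts partly open.
- caliper_slide (a point): Centre of the black sliding unit (44 in x, 76 in y, 27 high, top 39 above the board, underside 12 above it), which carries the moving jaw. It lies on the beam, 50 to the right (-y) of the moving jaw's face, with free space on both of its long sides. Axes as the board's.
- maple_mid (a point): Centre of the maple strip: a very pale cream square wooden strip 40 x 40 x 130 long, under 0.3 kg, standing on end on the bench at the start, to the right of the board (None if this strip is absent). z is its long axis.
- walnut_mid (a point): Centre of the walnut strip: a dark brown square wooden strip 42 x 42 x 130 long, under 0.3 kg, standing on end on the bench at the start, to the right of the board (None if this strip is absent). z is its long axis.
- cherry_mid (a point): Centre of the cherry strip: a reddish brown square wooden strip 44 x 44 x 130 long, under 0.3 kg, standing on end on the bench at the start, to the right of the board (None if this strip is absent). z is its long axis.
- oak_mid (a point): Centre of the oak strip: a yellowish tan square wooden strip 46 x 46 x 130 long, under 0.3 kg, standing on end on the bench at the start, to the right of the board (None if this strip is absent). z is its long axis.
- tape: Yellow tape measure, 68 x 36 x 64 high, standing just beyond the strips, to be left alone. Origin at the centre of its underside.
There are look-alikes about, which are no part of the job. Leave any green look-alike of the part that bears oak_mid alone. What is shaped like the part that bears walnut_mid but pink is not meant.

How it is judged:
By the outcome, as a careful person would: the job done as asked, in the order asked, and still so for the second after the job is handed in, with the robot touching nothing.
Of maple, walnut, cherry, oak only 3 to 4 are there at a start; the rules pass over those that are not, and their reading is None.
At some moment in a run one of maple, walnut, cherry, oak may be knocked a few centimetres aside while the robot is not near it.
Once in a run the grip may slacken for a moment while it holds something.
It also fails if it takes over 210 s, if anything falls off the work surface, if the arm or the gripper's body presses on something with over 40 N, if the wrist force passes 120 N, or if a joint passes its speed limit or range.

## Working session

There is one attempt and no reset: what is moved stays moved. The work goes in short steps, Python scripts to look and compute and a tool call to move; the robot and the scene stay as the last step left them, time stands still between calls to the robot, and variables do not carry over. Pictures are saved under pics/ and viewed, at most 14 in all, crops included, and the job is handed in when it is done.

Besides the shell and the picture viewer there is one more tool, called after ">>>" by a JSON object that holds its "method" and its "body". drive_tool: Moves the arm, as the interface text tells. Its arguments: {"type":"object","properties":{"moves":{"type":"array"},"newtons":{"type":"number"}},"required":["moves"]}

```bash
ls; mkdir -p pics; cat > h.py <<'E'
import numpy as np, cv2
from cell import env
def snap(name,out=None):
    K=env.get_calibration(name); im,d=env.read_camera(name)
    if out: cv2.imwrite('pics/'+out,im)
    np.savez('/tmp/'+name,im=im,d=d,T=K['T'],k=[K['fx'],K['fy'],K['cx'],K['cy']])
    return cloud(name)
def cloud(name):
    z=np.load('/tmp/'+name+'.npz'); d=z['d']; fx,fy,cx,cy=z['k']
    v,u=np.mgrid[:d.shape[0],:d.shape[1]]
    P=np.stack([(u-cx)/fx*d,(v-cy)/fy*d,d,np.ones_like(d)],-1)@z['T'].T
    P=P[...,:3]; P[d<=0]=np.nan
    return z['im'],P
E
python3 - <<'E'
from h import *
im,P=snap('top','top1.png'); im,P=snap('scene','scene1.png')
o=env.get_obs(); print({k:np.round(v,3) for k,v in o.items()})
E
```

```text
pics
{'time_s': np.float64(0.1), 'qpos': array([-66.172,  18.436,  -4.015,  83.169,   1.295,  78.542,  -3.261]), 'joint_velocities': array([ 0.053, -0.128, -0.019, -0.222, -0.031, -0.044, -0.   ]), 'effort': array([ 0.0000e+00, -4.9257e+01, -4.0600e-01, -3.1340e+01, -6.4000e-02,
        3.9000e-02,  0.0000e+00]), 'tool_pos': array([0.254, 0.598, 0.244]), 'tool_rot': array([-1.79898e+02,  5.00000e-03,  1.56980e+02]), 'force': array([0.133, 0.223, 0.758]), 'wrist_torque': array([-0.008,  0.005,  0.026]), 'grasp_force': np.float64(0.0), 'grip_width': np.float64(0.087)}
```

View pics/top1.png

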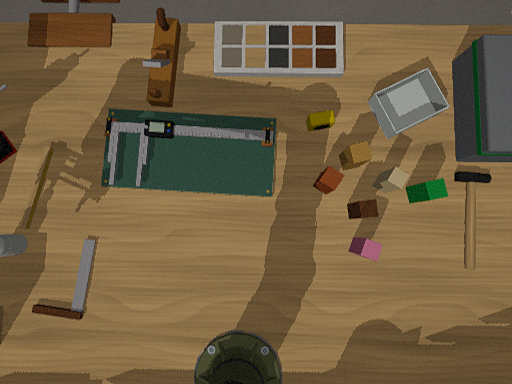

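View pics/scene1.png

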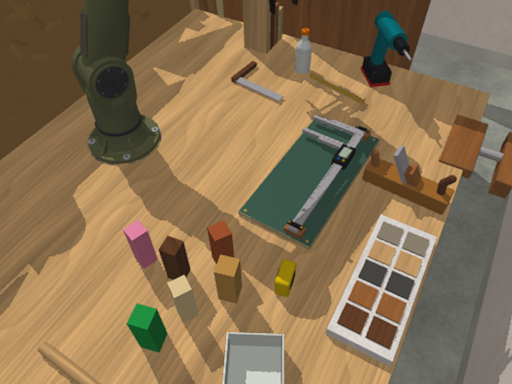

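The top view shows the board (corners about (108,110), (276,118), (270,195), (103,186)), caliper jaws at columns ~113 and ~141, and all four strips: oak (355,155), cherry (328,180), maple (395,180) and walnut (363,209). The tape is at (320,120), with pink and green look-alikes beside the strips. The scene view confirms that the strips are standing.

```bash
cat >> h.py <<'E'
def blobs(P,zlo=.1,zhi=.16,reg=(.3,1.0,-.7,0)):
    m=((P[...,2]>zlo)&(P[...,2]<zhi)&(P[...,0]>reg[0])&(P[...,0]<reg[1])&(P[...,1]>reg[2])&(P[...,1]<reg[3])).astype(np.uint8)
    return m
def tops(im,P):
    m=blobs(P,.122,.138); n,l=cv2.connectedComponents(m)
    for i in range(1,n):
        s=l==i
        if s.sum()<15: continue
        q=P[s]; r=cv2.minAreaRect((q[:,:2]*1000).astype(np.float32))
        print(s.sum(),'c',np.round(r[0]),'wh',np.round(r[1]),'a',round(r[2]),'z',q[:,2].mean().round(3),'bgr',im[s].mean(0).round())
E
python3 - <<'E'
from h import *
im,P=cloud('top'); tops(im,P)
print('scene'); tops(*cloud('scene'))
im,P=cloud('top')
# board corners/refs
for n,(u,v) in dict(bl=(108,110),tr=(276,118),br=(270,195),fl=(103,186)).items():
    print(n,np.round(P[v-2:v+3,u-2:u+3].reshape(-1,3)*1000).tolist()[12])
# steel/unit
big=cv2.resize(im[90:210,90:290],None,fx=4,fy=4,interpolation=cv2.INTER_CUBIC); cv2.imwrite('pics/b1.png',big)
g=((im[...,1].astype(int)-im[...,2]>15)&(abs(P[...,2]-.015)<.006)&(P[...,1]>-.3)).astype(np.uint8)
n,l,s,c=cv2.connectedComponentsWithStats(g)
i=1+np.argmax(s[1:,4]);q=P[g>0];print(len(q),'z',np.median(q[:,2]))
r=cv2.minAreaRect((q[:,:2]*1000).astype(np.float32));print(r)
E
```

```text
509 c [ 714. -593.] wh [301.  72.] a 13 z 0.13 bgr [40. 60. 30.]
369 c [ 577. -297.] wh [47. 47.] a 14 z 0.13 bgr [ 49. 104. 136.]
338 c [ 514. -227.] wh [44. 45.] a 57 z 0.13 bgr [ 27.  60. 120.]
296 c [ 516. -388.] wh [41. 41.] a 58 z 0.13 bgr [103. 139. 156.]
387 c [ 489. -478.] wh [46. 48.] a 13 z 0.13 bgr [ 41. 106.  17.]
319 c [ 440. -314.] wh [42. 43.] a 7 z 0.13 bgr [21. 41. 70.]
331 c [ 342. -320.] wh [43. 42.] a 71 z 0.13 bgr [116.  94. 162.]
scene
313 c [ 341. -320.] wh [43. 45.] a 70 z 0.129 bgr [151. 125. 213.]
333 c [ 511. -227.] wh [44. 46.] a 58 z 0.129 bgr [ 43.  78. 150.]
340 c [ 438. -314.] wh [44. 44.] a 10 z 0.129 bgr [39. 62. 95.]
434 c [ 575. -298.] wh [47. 48.] a 14 z 0.129 bgr [ 67. 130. 175.]
356 c [ 513. -388.] wh [40. 43.] a 58 z 0.129 bgr [136. 184. 207.]
548 c [ 487. -478.] wh [47. 48.] a 14 z 0.129 bgr [ 64. 140.  40.]
bl [714.0, 379.0, -1.0]
tr [691.0, -96.0, 15.0]
br [477.0, -81.0, 15.0]
fl [498.0, 381.0, 1.0]
9376 z 0.014919272545376283
((601.223876953125, 282.85809326171875), (747.4862670898438, 215.60020446777344), 87.07624053955078)
```

View pics/b1.png

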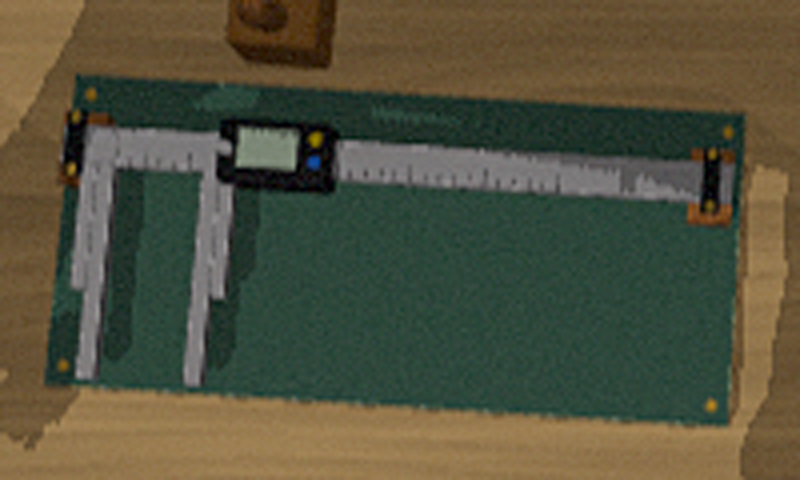

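The enlarged crop shows the board corners at (78,76), (744,114), (728,425) and (48,385). The fixed jaw face tip is at (97,378), the moving jaw face tip at (186,385) and the sliding unit's centre at (277,157). I'll now compute the board frame.

```bash
cat >> h.py <<'E'
def ray(name,u,v,zp):
    z=np.load('/tmp/'+name+'.npz'); fx,fy,cx,cy=z['k'];T=z['T']
    d=T[:3,:3]@[(u-cx)/fx,(v-cy)/fy,1]; return T[:3,3]+d*(zp-T[2,3])/d[2]
E
python3 - <<'E'
from h import *
im,P=cloud('top')
f=lambda x,y,z: ray('top',90+(x+.5)/4-.5,90+(y+.5)/4-.5,z)[:2]*1000
c=[f(*a,.015) for a in [(78,76),(744,114),(728,425),(48,385)]]
print(np.round(c)); print('len',[np.linalg.norm(c[i]-c[(i+1)%4]).round() for i in range(4)])
ctr=np.mean(c,0); yv=(c[0]-c[1]+c[3]-c[2]); th=np.degrees(np.arctan2(-yv[0],yv[1]))
print('centre',ctr,'yaw',th)
t=np.radians(th);R=np.array([[np.cos(t),-np.sin(t)],[np.sin(t),np.cos(t)]])
B=lambda p:(R.T@(np.array(p)-ctr)).round(1)
for n,p in dict(fixtip=(97,378,.043),fixmid=(107,240,.043),movtip=(186,385,.043),movmid=(197,240,.043),unitL=(219,155,.054),unitR=(336,160,.054),unitT=(278,123,.054),unitB=(276,190,.054)).items(): print(n,B(f(*p)))
g=(abs(P[...,2]-.054)<.006)&(P[...,1]>0)&(P[...,1]<.4)&(P[...,0]<.75)&(P[...,0]>.45)
q=P[g][:,:2]*1000; r=cv2.minAreaRect(q.astype(np.float32)); print('unit',r,B(r[0]))
for zl in [.06,.08,.1]:
  q=P[(P[...,2]>zl)&(P[...,1]>.1)&(P[...,1]<.4)&(P[...,0]<1)&(P[...,0]>.5)]
  if len(q): print('plane',zl,q.min(0).round(3),q.max(0).round(3))
E
```

```text
[[713. 369.]
 [690. -95.]
 [475. -86.]
 [497. 379.]]
len [np.float64(465.0), np.float64(216.0), np.float64(465.0), np.float64(217.0)]
centre [593.72267618 141.90642457] yaw -2.7761530852183416
fixtip [-103.9  188.4]
fixmid [-10.8 190.6]
movtip [-105.1  128.6]
movmid [ -7.2 130.1]
unitL [ 49. 117.]
unitR [50.1 38.6]
unitT [73.  79.4]
unitB [27.5 76.9]
unit ((671.4209594726562, 205.25489807128906), (174.27418518066406, 335.9781799316406), 15.937142372131348) [74.5 67. ]
plane 0.06 [0.653 0.196 0.06 ] [0.953 0.25  0.136]
plane 0.08 [0.725 0.196 0.08 ] [0.953 0.243 0.136]
plane 0.1 [0.729 0.198 0.1  ] [0.953 0.243 0.136]
```

>>> {"method": "drive_tool", "body": {"moves": [[[0, 0, 0], [0, 0, -0.088], 1], [[0, 0, 0], [0, 0, -0.088], 1], [[0, 0, 0], [0, 0, -0.088], 1], [[0, 0, 0], [0, 0, -0.088], 1]], "newtons": 20}}

```text
time_s: 0.43
tool_pos: [0.2541, 0.598, 0.2439]
tool_rot: [-179.9, -0.0, 177.4]
force: [-0.9, -1.2, 0.9]
grip_width: 0.0679
grasp_force: 0.0
```

>>> {"method": "drive_tool", "body": {"moves": [[[-28.5, -23.25, 0], [0, 0, 0], 1], [[-28.5, -23.25, 0], [0, 0, 0], 1], [[-28.5, -23.25, 0], [0, 0, 0], 1], [[-28.5, -23.25, 0], [0, 0, 0], 1], [[-28.5, -23.25, 0], [0, 0, 0], 1], [[-28.5, -23.25, 0], [0, 0, 0], 1], [[-28.5, -23.25, 0], [0, 0, 0], 1], [[-28.5, -23.25, 0], [0, 0, 0], 1], [[-28.5, -23.25, 0], [0, 0, 0], 1], [[-28.5, -23.25, 0], [0, 0, 0], 1], [[-28.5, -23.25, 0], [0, 0, 0], 1], [[-28.5, -23.25, 0], [0, 0, 0], 1]]}}

```text
time_s: 1.43
tool_pos: [0.5828, 0.301, 0.2442]
tool_rot: [-180.0, -0.0, 177.2]
force: [1.3, 0.5, 1.0]
grip_width: 0.0011
grasp_force: 0.0
```

```bash
cat >> h.py <<'E'
from scipy.spatial.transform import Rotation as Ro
ctr=np.array([593.7,141.9]); th=np.radians(-2.78); RB=np.array([[np.cos(th),-np.sin(th)],[np.sin(th),np.cos(th)]])
B=lambda p:(RB.T@(np.array(p)[:2]-ctr))
W=lambda b:RB@np.array(b)+ctr
def st():
    o=env.get_obs(); p=np.array(o['tool_pos'])*1000
    print('t',round(float(o['time_s']),1),'pos',p.round(1),'board',B(p).round(1),'rot',np.round(o['tool_rot'],2),'F',np.round(o['force'],1),'grip',round(float(o['grip_width'])*1000,1),round(float(o['grasp_force']),1),'q',np.round(o['qpos']))
    return p,Ro.from_euler('xyz',o['tool_rot'],degrees=True)
def go(pw,rot=None):
    "tool-frame turn then shift to world pos pw(mm), rot [r,p,y]"
    p,R=st(); R2=R if rot is None else Ro.from_euler('xyz',rot,degrees=True)
    print('turn',(R.inv()*R2).as_rotvec().round(4),'then shift',R2.inv().apply(np.array(pw)-p).round(1))
E
python3 - <<'E'
from h import *
go([*W([-20,160]),47],[180,0,177.22])
snap('wrist','w1.png')
E
```

```text
t 1.4 pos [582.8 301.  244.2] board [-18.6 158.4] rot [-1.7998e+02 -3.0000e-02  1.7715e+02] F [1.3 0.5 1. ] grip 1.1 0.0 q [-35.  19.   7.  83.  -2.  79.  59.]
turn [-0.0004 -0.0006 -0.0011] then shift [  1.4   1.6 197.2]
```

View pics/w1.png

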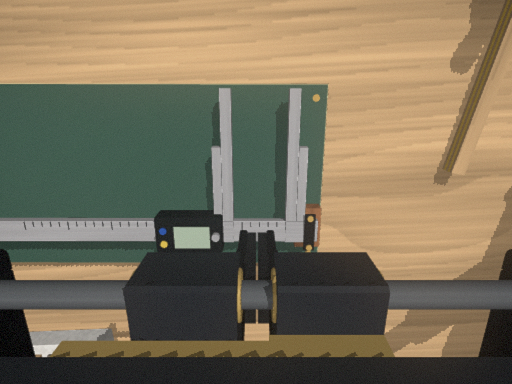

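The wrist view shows the closed fingers over the gap, with the fixed jaw's face at column ~289 and the moving jaw's at ~232. I'll check both against the board frame before going down.

```bash
python3 - <<'E'
from h import *
for n,u,v,z in [('fix',289,150,.043),('mov',232,150,.043),('fixtip',290,90,.043),('movtip',231,90,.043),('cornerFL',327,84,.015),('unitL',223,232,.054),('unitR',156,232,.054)]: print(n,B(ray('wrist',u,v,z)*1000).round(1))
E
```

```text
fix [-39.9 193. ]
mov [-40.  132.3]
fixtip [-100.9  192.2]
movtip [-100.9  132.8]
cornerFL [-107.   234.9]
unitL [ 50.4 120.9]
unitR [50.3 46. ]
```

>>> {"method": "drive_tool", "body": {"moves": [[[0.3, 0.3, 33], [0, 0, 0], 1], [[0.3, 0.3, 33], [0, 0, 0], 1], [[0.3, 0.3, 33], [0, 0, 0], 1], [[0.3, 0.3, 33], [0, 0, 0], 1], [[0.2, 0.4, 33], [0, 0, 0], 1], [[0, 0, 32], [0, 0, 0], 1], [[0, 0, 0], [0, 0, 0], 1]]}}

```text
time_s: 2.07
tool_pos: [0.5753, 0.3017, 0.0397]
tool_rot: [-179.6, -0.7, 177.2]
force: [-2.5, -0.7, -1.6]
grip_width: 0.0004
grasp_force: 0.0
```

>>> {"method": "drive_tool", "body": {"moves": [[[0, 0, -5], [0, 0, 0], 1], [[0, -8, 0], [0, 0, 0], 1], [[0, -12, 0], [0, 0, 0], 1], [[0, -20, 0], [0, 0, 0], 1], [[0, -20, 0], [0, 0, 0], 1], [[0, -20, 0], [0, 0, 0], 1], [[0, -20, 0], [0, 0, 0], 1], [[0, -20, 0], [0, 0, 0], 1], [[0, -20, 0], [0, 0, 0], 1], [[0, -20, 0], [0, 0, 0], 1], [[0, -20, 0], [0, 0, 0], 1], [[0, -20, 0], [0, 0, 0], 1]]}}

```text
time_s: 3.07
tool_pos: [0.572, 0.1045, 0.0559]
tool_rot: [179.8, 0.3, 177.1]
force: [-0.6, 3.3, 2.7]
grip_width: 0.0006
grasp_force: 1.7
```

>>> {"method": "drive_tool", "body": {"moves": [[[0, -20, 0], [0, 0, 0], 1], [[0, -9, 0], [0, 0, 0], 1], [[0, -6, 0], [0, 0, 0], 1], [[0, 0, 0], [0, 0, 0], 1], [[0, 0, 0], [0, 0, 0], 1]]}}

```text
time_s: 3.48
tool_pos: [0.5692, 0.0694, 0.0532]
tool_rot: [180.0, 0.1, 177.1]
force: [-0.4, 0.2, 0.2]
grip_width: 0.0007
grasp_force: 0.0
```

```bash
python3 - <<'E'
from h import *
st()
E
```

```text
t 3.5 pos [569.2  69.4  53.2] board [-20.9 -73.6] rot [1.7999e+02 6.0000e-02 1.7713e+02] F [-0.4  0.2  0.2] grip 0.7 0.0 q [-19.  19.  11. 106.  -4.  55.  81.]
```

>>> {"method": "drive_tool", "body": {"moves": [[[0, 6, -10], [0, 0, 0], 1], [[0, 0, -36], [0, 0, 0], 0.5], [[0, 0, -36], [0, 0, 0], 0], [[0, 0, -36], [0, 0, 0], 0], [[0, 0, -36], [0, 0, 0], 0], [[0, 0, -36], [0, 0, 0], 0], [[0, 0, 0], [0, 0, 0.106], 0], [[0, 0, 0], [0, 0, 0.106], 0], [[0, 0, 0], [0, 0, 0.106], 0], [[0, 0, 0], [0, 0, 0.106], 0], [[0, 0, 0], [0, 0, 0.106], 0]]}}

```text
time_s: 4.4
tool_pos: [0.569, 0.077, 0.2432]
tool_rot: [180.0, 0.0, 146.6]
force: [-0.1, -0.1, 0.4]
grip_width: 0.0596
grasp_force: 0.0
```

```bash
python3 - <<'E'
from h import *
im,P=snap('top','top2.png'); tops(im,P)
go([513,-227,220],[180,0,147])
E
```

```text
514 c [ 714. -593.] wh [302.  71.] a 13 z 0.13 bgr [46. 68. 36.]
369 c [ 577. -297.] wh [46. 46.] a 13 z 0.13 bgr [ 41.  86. 113.]
339 c [ 513. -227.] wh [44. 44.] a 57 z 0.13 bgr [24. 50. 99.]
295 c [ 515. -388.] wh [40. 41.] a 58 z 0.129 bgr [116. 154. 170.]
385 c [ 489. -478.] wh [46. 48.] a 14 z 0.13 bgr [ 48. 119.  20.]
319 c [ 440. -314.] wh [42. 43.] a 7 z 0.13 bgr [26. 48. 79.]
332 c [ 342. -320.] wh [42. 42.] a 70 z 0.13 bgr [128. 105. 176.]
t 4.5 pos [569.   77.1 243.1] board [-21.5 -65.9] rot [179.99   0.   146.33] F [ 0.  -0.3  0.6] grip 63.2 0.0 q [-23.   9.  14.  95.  -2.  76.  48.]
turn [ 0.0002  0.     -0.0117] then shift [-118.6 -285.5   23.1]
```

View pics/top2.png

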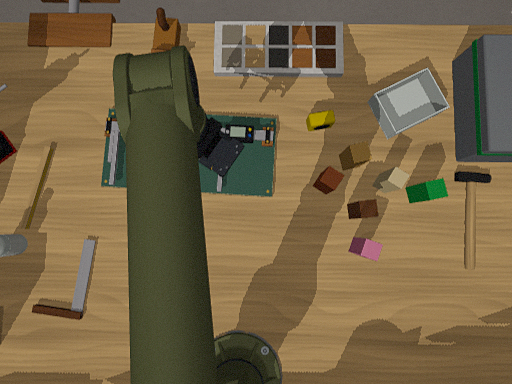

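The top view shows the unit slid right to about (240,132) and the moving arm at column ~221, so the caliper is wide open. The strips haven't moved. I'll take the cherry first.

>>> {"method": "drive_tool", "body": {"moves": [[[-10, -24, 2], [0, 0, -0.012], 0], [[-10, -24, 2], [0, 0, 0], 0], [[-10, -24, 2], [0, 0, 0], 0], [[-10, -24, 2], [0, 0, 0], 0], [[-10, -24, 2], [0, 0, 0], 0], [[-10, -24, 2], [0, 0, 0], 0], [[-10, -24, 2], [0, 0, 0], 0], [[-10, -24, 2], [0, 0, 0], 0], [[-10, -24, 2], [0, 0, 0], 0], [[-10, -24, 2], [0, 0, 0], 0], [[-10, -24, 2], [0, 0, 0], 0], [[-8.6, -21.5, 1], [0, 0, 0], 0]]}}

```text
time_s: 5.45
tool_pos: [0.5153, -0.2295, 0.2198]
tool_rot: [-180.0, 0.0, 147.7]
force: [-0.2, -0.0, -1.3]
grip_width: 0.0869
grasp_force: 0.0
```

>>> {"method": "drive_tool", "body": {"moves": [[[0, 0, 0], [0, 0, 0], 0], [[0, 0, 0], [0, 0, 0], 0]]}}

```text
time_s: 5.62
tool_pos: [0.5152, -0.2295, 0.2198]
tool_rot: [-180.0, -0.0, 147.5]
force: [0.7, 0.7, 0.0]
grip_width: 0.0872
grasp_force: 0.0
```

```bash
python3 - <<'E'
from h import *
im,P=snap('wrist','w2.png'); tops(im,P)
go([513,-227,115],[180,0,147])
E
```

```text
2746 c [ 343. -318.] wh [39. 42.] a 70 z 0.129 bgr [130. 110. 185.]
3304 c [ 440. -314.] wh [42. 43.] a 7 z 0.129 bgr [43. 61. 89.]
3300 c [ 513. -227.] wh [44. 44.] a 57 z 0.13 bgr [ 44.  63. 108.]
246 c [ 555. -284.] wh [27. 14.] a 58 z 0.127 bgr [ 51.  80. 102.]
76 c [ 505. -367.] wh [14.  2.] a 58 z 0.125 bgr [112. 144. 160.]
765 c [ 593. -307.] wh [50. 26.] a 57 z 0.13 bgr [ 64.  97. 124.]
t 5.7 pos [ 515.8 -227.9  219.8] board [ -59.8 -373.2] rot [ 1.7996e+02 -1.0000e-02  1.4758e+02] F [-0.2  0.1  0.6] grip 87.1 0.0 q [-3.  9. 27. 99. -4. 73. 82.]
turn [ 0.0007 -0.0002  0.0102] then shift [  2.9  -0.8 104.8]
```

>>> {"method": "drive_tool", "body": {"moves": [[[3, -1, 15], [0, 0, 0.01], 0], [[0, 0, 25], [0, 0, 0], 0], [[0, 0, 25], [0, 0, 0], 0], [[0, 0, 25], [0, 0, 0], 0], [[0, 0, 15], [0, 0, 0], 0], [[0, 0, 0], [0, 0, 0], 0], [[0, 0, 0], [0, 0, 1e-09], 0.7], [[0, 0, 0], [0, 0, 0], 1], [[0, 0, 0], [0, 0, 0], 1], [[0, 0, 0], [0, 0, 0], 1], [[0, 0, 0], [0, 0, 0], 1]], "newtons": 35}}

```text
time_s: 6.58
tool_pos: [0.513, -0.2282, 0.1157]
tool_rot: [180.0, 0.1, 146.9]
force: [-0.3, 0.1, -0.0]
grip_width: 0.0616
grasp_force: 0.0
```

```bash
python3 - <<'E'
from h import *
st()
E
```

```text
t 6.6 pos [ 513.  -228.2  115.7] board [ -62.6 -373.6] rot [1.7995e+02 1.0000e-01 1.4691e+02] F [-0.3  0.1 -0. ] grip 61.6 0.0 q [ -2.  14.  27. 106.  -7.  62.  84.]
```

>>> {"method": "drive_tool", "body": {"moves": [[[0, 0, 0], [0, 0, 0], 1], [[0, 0, 0], [0, 0, 0], 1], [[0, 0, 0], [0, 0, 0], 1], [[0, 0, 0], [0, 0, 0], 1], [[0, 0, -10], [0, 0, 0], 1], [[0, 0, -30], [0, 0, 0], 1], [[0, 0, -35], [0, 0, 0], 1], [[0, 0, -35], [0, 0, 0], 1], [[0, 0, 0], [0, 0, 0], 1]]}}

```text
time_s: 7.33
tool_pos: [0.5156, -0.23, 0.2324]
tool_rot: [179.8, 0.7, 146.9]
force: [1.1, -1.4, -0.6]
grip_width: 0.0439
grasp_force: 35.0
```

```bash
python3 - <<'E'
from h import *
go([*W([-40,140]),226],[180,0,177.2])
E
```

```text
t 7.3 pos [ 515.6 -230.   232.4] board [ -60.  -375.2] rot [179.79   0.66 146.87] F [ 1.1 -1.4 -0.6] grip 43.9 35.0 q [-3.  8. 27. 98. -4. 74. 82.]
turn [ 5.000e-04  1.220e-02 -5.294e-01] then shift [-19.8 515.2   6.4]
```

>>> {"method": "drive_tool", "body": {"moves": [[[0, 20, 0], [0, 0, -0.106], 1], [[0, 20, 0], [0, 0, -0.106], 1], [[0, 20, 0], [0, 0, -0.106], 1], [[0, 20, 0], [0, 0, -0.106], 1], [[0, 20, 0], [0, 0, -0.105], 1], [[0, 35, 0], [0, 0, 0], 1], [[0, 35, 0], [0, 0, 0], 1], [[0, 35, 0], [0, 0, 0], 1], [[0, 35, 0], [0, 0, 0], 1], [[0, 35, 0], [0, 0, 0], 1], [[0, 35, 0], [0, 0, 0], 1], [[0, 35, 0], [0, 0, 0], 1]]}}

```text
time_s: 8.33
tool_pos: [0.5591, 0.1104, 0.2245]
tool_rot: [-180.0, -0.0, 177.2]
force: [0.9, -0.1, -2.3]
grip_width: 0.0437
grasp_force: 35.0
```

>>> {"method": "drive_tool", "body": {"moves": [[[0, 35, 0], [0, 0, 0], 1], [[0, 35, 0], [0, 0, 0], 1], [[0, 35, 0], [0, 0, 0], 1], [[0, 30, 0], [0, 0, 0], 1], [[0, 0, 0], [0, 0.1, 0], 1], [[0, 0, 0], [0, 0.1, 0], 1], [[0, 0, 0], [0, 0.1, 0], 1], [[0, 0, 0], [0, 0.1, 0], 1], [[0, 0, 0], [0, 0.1, 0], 1], [[0, 0, 0], [0, 0.1, 0], 1], [[0, 0, 0], [0, 0.1, 0], 1], [[0, 0, 0], [0, 0.1, 0], 1]]}}

```text
time_s: 9.33
tool_pos: [0.5641, 0.2397, 0.211]
tool_rot: [-178.5, -42.6, 175.8]
force: [0.3, -1.4, -5.1]
grip_width: 0.0433
grasp_force: 35.0
```

```bash
python3 - <<'E'
from h import *
p,R=st(); print(R.as_matrix()[:,2].round(3))
im,P=snap('scene','s2.png')
E
```

```text
t 9.3 pos [564.1 239.7 211. ] board [-34.3  96.2] rot [-178.5   -42.61  175.78] F [ 0.3 -1.4 -5.1] grip 43.3 35.0 q [-16.  45.  -5.  58. -13. 117.  65.]
[-0.677  0.024 -0.736]
```

View pics/s2.png

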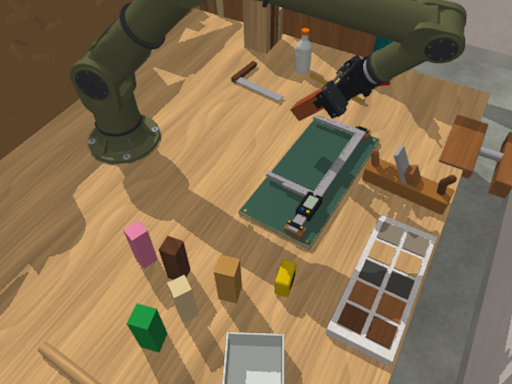

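The scene view shows the cherry held tilted, its foot toward the robot, above the left end of the board, and the caliper open. Joint 6 is at its limit at about 43° of tilt, so I'll finish the tipping against the board.

```bash
python3 - <<'E'
from h import *
go([*W([-36,145]),130],[180,-44,177.2])
_,R=1,Ro.from_euler('xyz',[180,-44,177.2],degrees=True)
print(R.inv().apply([0,0,-10]))
E
```

```text
t 9.4 pos [560.5 243.7 208.3] board [-38.1 100. ] rot [-179.17  -43.13  176.6 ] F [-4.1  4.  -5.2] grip 43.8 35.0 q [-15.  45.  -6.  58. -12. 117.  64.]
turn [-0.0072  0.0151 -0.0077] then shift [-55.9  45.   54.9]
[-6.94658370e+00 -8.67361738e-16  7.19339800e+00]
```

>>> {"method": "drive_tool", "body": {"moves": [[[-8, 9, 8], [-0.007, 0.015, -0.007], 1], [[-12, 9, 12], [0, 0, 0], 1], [[-12, 9, 12], [0, 0, 0], 1], [[-12, 9, 12], [0, 0, 0], 1], [[-12, 9, 11], [0, 0, 0], 1], [[0, 0, 0], [0, 0, 0], 1], [[0, 0, 0], [0, 0, 0], 1]]}}

```text
time_s: 9.97
tool_pos: [0.5647, 0.2903, 0.1344]
tool_rot: [180.0, -43.5, 177.4]
force: [0.0, 0.2, -0.9]
grip_width: 0.0438
grasp_force: 35.0
```

```bash
python3 - <<'E'
from h import *
go([*W([-36,145]),116],[180,-44,177.2])
E
```

```text
t 10.0 pos [564.7 290.3 134.4] board [-36.1 146.9] rot [179.98 -43.54 177.43] F [ 0.   0.2 -0.9] grip 43.8 35.0 q [-18.  51.  -6.  57. -14. 112.  63.]
turn [-0.0024  0.008   0.0029] then shift [-12.9  -1.9  13.2]
```

>>> {"method": "drive_tool", "body": {"moves": [[[-6, -1, 6], [0, 0.008, 0], 1], [[-5, -1, 5], [0, 0, 0], 1], [[0, 0, 0], [0, 0, 0], 1], [[0, 0, 0], [0, 0, 0], 1]]}}

```text
time_s: 10.3
tool_pos: [0.5664, 0.2865, 0.12]
tool_rot: [179.9, -43.9, 177.3]
force: [0.3, -0.5, -2.0]
grip_width: 0.0438
grasp_force: 35.0
```

>>> {"method": "drive_tool", "body": {"moves": [[[0, 0, 0], [0, 0, 0], 1], [[-8, 0, 0], [0, 0, 0], 1], [[-8, 0, 0], [0, 0, 0], 1], [[-8, 0, 0], [0, 0, 0], 1], [[-8, 0, 0], [0, 0, 0], 1], [[0, 0, 0], [0, 0, 0], 1], [[0, 0, 0], [0, 0, 0], 1]], "newtons": 7}}

```text
time_s: 10.88
tool_pos: [0.59, 0.286, 0.0971]
tool_rot: [179.9, -43.9, 177.3]
force: [0.6, -0.0, -0.6]
grip_width: 0.0439
grasp_force: 7.0
```

```bash
python3 - <<'E'
from h import *
st(); snap('scene','s3.png')
z=cv2.imread('pics/s3.png')[40:240,230:430]; cv2.imwrite('pics/s3c.png',cv2.resize(z,None,fx=3,fy=3))
E
```

```text
t 10.9 pos [590.  286.   97.1] board [-10.7 143.7] rot [179.89 -43.86 177.31] F [ 0.6 -0.  -0.6] grip 43.9 7.0 q [-17.  56.  -6.  53. -13. 112.  65.]
```

View pics/s3c.png

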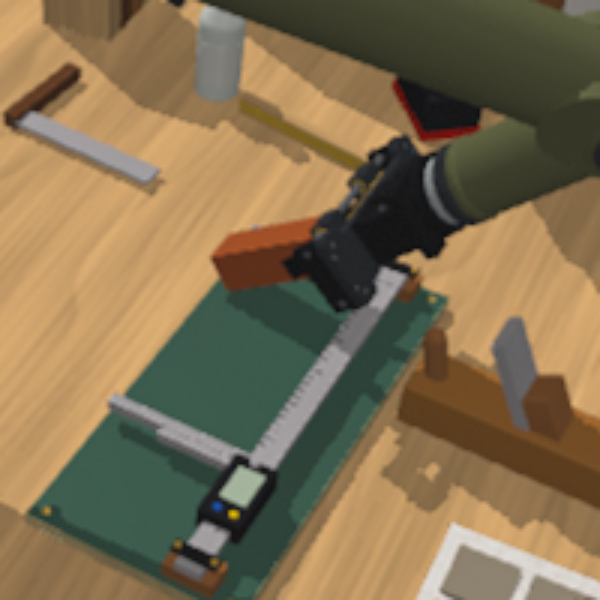

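The crop shows the cherry lying lower in the fingers, its foot near the front edge left of the open jaw gap, so it is pivoting in the pads as planned. I'll continue and release.

>>> {"method": "drive_tool", "body": {"moves": [[[-8, 0, 1.5], [0, 0, 0], 1], [[-8, 0, 1.5], [0, 0, 0], 1], [[-8, 0, 1.5], [0, 0, 0], 1], [[-6, 0, 1.5], [0, 0, 0], 1], [[0, 0, 0], [0, 0, 0], 1], [[0, 0, 0], [0, 0, 0], 0.36], [[0, 0, 0], [0, 0, 0], 0.36], [[0, 0, 0], [0, 0, 0], 0.36], [[0, 0, 0], [0, 0, 0], 0.36], [[0, 0, 0], [0, 0, 0], 0.36]]}}

```text
time_s: 11.77
tool_pos: [0.6066, 0.2857, 0.0733]
tool_rot: [179.8, -43.9, 177.4]
force: [0.8, 0.0, 1.0]
grip_width: 0.0552
grasp_force: 0.0
```

>>> {"method": "drive_tool", "body": {"moves": [[[10, 0, -10], [0, 0, 0], 0.36], [[20, 0, -20], [0, 0, 0], 0.36], [[20, 0, -20], [0, 0, 0], 0.36], [[20, 0, -20], [0, 0, 0], 0.5], [[20, 0, -20], [0, -0.1, 0], 0.8], [[0, 0, 0], [0, -0.1, 0], 1], [[0, 0, 0], [0, -0.1, 0], 1], [[0, 0, 0], [0, -0.1, 0], 1], [[0, 0, 0], [0, -0.1, 0], 1], [[0, 0, 0], [0, -0.1, 0], 1], [[0, 0, 0], [0, -0.1, 0], 1], [[0, 0, 0], [0, -0.066, 0], 1]]}}

```text
time_s: 12.77
tool_pos: [0.5999, 0.2861, 0.1907]
tool_rot: [179.7, 0.4, 177.3]
force: [-0.0, 0.4, -0.8]
grip_width: 0.0047
grasp_force: 0.0
```

```bash
cat >> h.py <<'E'
def lying(im,P,zlo=.046,zhi=.066):
    bx=((P[...,:2]*1000-ctr)@RB)
    m=((P[...,2]>zlo)&(P[...,2]<zhi)&(abs(bx[...,1])<235)&(bx[...,0]>-140)&(bx[...,0]<38)).astype(np.uint8)
    m=cv2.morphologyEx(m,cv2.MORPH_OPEN,np.ones((3,3)))
    n,l=cv2.connectedComponents(m)
    for i in range(1,n):
        s=l==i
        if s.sum()<60: continue
        r=cv2.minAreaRect(bx[s].astype(np.float32))
        print('lying',s.sum(),'c',np.round(r[0]),'wh',np.round(r[1]),'a',round(r[2],1),'z',np.nanmedian(P[s][:,2]).round(3),'bgr',im[s].mean(0).round())
E
python3 - <<'E'
from h import *
st(); lying(*snap('wrist','w3.png')); print('scene');im,P=snap('scene','s4.png'); lying(im,P)
z=im[40:240,230:430]; cv2.imwrite('pics/s4c.png',cv2.resize(z,None,fx=3,fy=3))
E
```

```text
t 12.8 pos [599.9 286.1 190.7] board [ -0.8 144.4] rot [179.75   0.4  177.29] F [-0.   0.4 -0.8] grip 4.7 0.0 q [-15.  22. -16.  85.   6.  73.  55.]
lying 7697 c [-27. 144.] wh [129.  44.] a 0.1 z 0.059 bgr [ 66.  93. 166.]
scene
lying 539 c [-29. 143.] wh [131.  50.] a 0.7 z 0.058 bgr [ 38.  71. 140.]
```

View pics/w3.png

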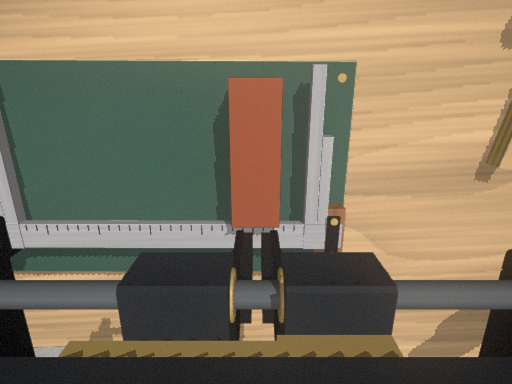

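The wrist view shows the cherry flat on the board at about (255,150), parallel to the jaw arms and to the left in the gap. I'll nudge it next to the fixed jaw to make room.

>>> {"method": "drive_tool", "body": {"moves": [[[26, -20, 0], [0, 0, 0], 1], [[0, -26, 20], [0, 0, 0], 1], [[0, 0, 30], [0, 0, 0], 1], [[0, 0, 30], [0, 0, 0], 1], [[0, 0, 30], [0, 0, 0], 1], [[0, 0, 25], [0, 0, 0], 1], [[0, 0, 0], [0, 0, 0], 1], [[0, 8, 0], [0, 0, 0], 1], [[0, 8, 0], [0, 0, 0], 1], [[0, 8, 0], [0, 0, 0], 1], [[0, 6, 0], [0, 0, 0], 1], [[0, 0, 0], [0, 0, 0], 1]]}}

```text
time_s: 13.87
tool_pos: [0.5749, 0.274, 0.0545]
tool_rot: [179.7, 0.2, 177.3]
force: [0.4, -0.9, 0.1]
grip_width: 0.001
grasp_force: 0.3
```

>>> {"method": "drive_tool", "body": {"moves": [[[0, -10, 0], [0, 0, 0], 1], [[0, 0, -35], [0, 0, 0], 0], [[0, 0, -35], [0, 0, 0], 0], [[0, 0, -35], [0, 0, 0], 0], [[0, 0, -35], [0, 0, 0], 0], [[0, 0, -35], [0, 0, 0], 0], [[0, 0, 0], [0, 0, 0], 0]]}}

```text
time_s: 14.45
tool_pos: [0.5768, 0.2615, 0.2366]
tool_rot: [179.5, 0.7, 177.2]
force: [1.2, 1.4, 0.5]
grip_width: 0.0328
grasp_force: 0.0
```

```bash
python3 - <<'E'
from h import *
lying(*snap('wrist'))
im,P=snap('top'); tops(im,P)
go([440,-314,220],[180,0,187])
go([440,-314,220],[180,0,97])
E
```

```text
lying 5561 c [-28. 163.] wh [ 44. 130.] a 90.0 z 0.059 bgr [ 66.  93. 163.]
lying 442 c [  35. -129.] wh [63.  6.] a 89.9 z 0.053 bgr [30. 30. 29.]
520 c [ 713. -593.] wh [302.  75.] a 14 z 0.13 bgr [44. 65. 33.]
367 c [ 577. -297.] wh [46. 47.] a 13 z 0.13 bgr [ 47.  97. 128.]
293 c [ 516. -388.] wh [41. 41.] a 58 z 0.13 bgr [111. 149. 165.]
382 c [ 489. -479.] wh [46. 49.] a 13 z 0.13 bgr [ 45. 114.  19.]
319 c [ 440. -314.] wh [42. 42.] a 7 z 0.13 bgr [24. 45. 76.]
327 c [ 342. -320.] wh [43. 42.] a 71 z 0.13 bgr [124. 101. 171.]
t 14.6 pos [574.5 260.2 230. ] board [-25.  117.3] rot [179.74   0.22 177.18] F [-0.  -1.  -1.1] grip 40.1 0.0 q [-14.  17. -16.  87.   5.  76.  57.]
turn [ 0.0041  0.0043 -0.1714] then shift [ 203.4 -553.6   10. ]
t 14.6 pos [574.5 260.2 230. ] board [-25.  117.3] rot [179.74   0.22 177.18] F [-0.  -1.  -1.1] grip 40.1 0.0 q [-14.  17. -16.  87.   5.  76.  57.]
turn [6.4000e-03 1.0000e-04 1.3994e+00] then shift [-553.6 -203.4   10. ]
```

>>> {"method": "drive_tool", "body": {"moves": [[[0, 0, 0], [0, 0, -0.0855], 0], [[0, 0, 0], [0, 0, -0.0855], 0], [[13.6, -37, 0.7], [0, 0, 0], 0], [[13.6, -37, 0.7], [0, 0, 0], 0], [[13.6, -37, 0.7], [0, 0, 0], 0], [[13.6, -37, 0.7], [0, 0, 0], 0], [[13.6, -37, 0.7], [0, 0, 0], 0], [[13.6, -37, 0.7], [0, 0, 0], 0], [[13.6, -37, 0.7], [0, 0, 0], 0], [[13.6, -37, 0.7], [0, 0, 0], 0], [[13.6, -37, 0.7], [0, 0, 0], 0], [[13.6, -37, 0.7], [0, 0, 0], 0]]}}

```text
time_s: 15.55
tool_pos: [0.4816, -0.1253, 0.2179]
tool_rot: [179.8, -0.1, -173.0]
force: [1.1, 0.4, -0.8]
grip_width: 0.0868
grasp_force: 0.0
```

>>> {"method": "drive_tool", "body": {"moves": [[[13.6, -37, 0.7], [0, 0, 0], 0], [[13.6, -37, 0.7], [0, 0, 0], 0], [[13.6, -37, 0.7], [0, 0, 0], 0], [[13.6, -37, 0.7], [0, 0, 0], 0], [[13.6, -37, 0.7], [0, 0, 0], 0], [[0, 0, 0], [0, 0, 0], 0], [[0, 0, 0], [0, 0, 0], 0]]}}

```text
time_s: 16.13
tool_pos: [0.4362, -0.3176, 0.2136]
tool_rot: [179.8, -0.1, -173.3]
force: [-0.0, 1.9, -1.1]
grip_width: 0.0874
grasp_force: 0.0
```

```bash
python3 - <<'E'
from h import *
tops(*snap('wrist'))
go([440,-314,115],[180,0,187])
E
```

```text
4383 c [ 342. -320.] wh [42. 42.] a 71 z 0.13 bgr [138. 119. 195.]
3095 c [ 439. -314.] wh [42. 42.] a 7 z 0.13 bgr [35. 51. 75.]
2264 c [ 481. -480.] wh [32. 47.] a 13 z 0.129 bgr [ 58. 111.  48.]
96 c [ 504. -370.] wh [13.  5.] a 73 z 0.126 bgr [107. 138. 154.]
83 c [ 536. -382.] wh [ 8. 10.] a 52 z 0.13 bgr [ 96. 123. 136.]
413 c [ 555. -303.] wh [ 5. 45.] a 9 z 0.126 bgr [39. 62. 79.]
t 16.2 pos [ 437.5 -315.4  213.8] board [-133.9 -464.3] rot [ 1.7971e+02 -1.0000e-01 -1.7313e+02] F [ 0.  -0.1 -0.2] grip 87.0 0.0 q [ 25.   6.   9. 102.  -1.  73. 131.]
turn [ 0.005  -0.0017 -0.0022] then shift [-2.7  1.  98.8]
```

>>> {"method": "drive_tool", "body": {"moves": [[[-2.5, 1, 15], [0, 0, 0], 0], [[0, 0, 25], [0, 0, 0], 0], [[0, 0, 25], [0, 0, 0], 0], [[0, 0, 23], [0, 0, 0], 0], [[0, 0, 10], [0, 0, 0], 0], [[0, 0, 0], [0, 0, 0], 0.3], [[0, 0, 0], [0, 0, 0], 1], [[0, 0, 0], [0, 0, 0], 1], [[0, 0, 0], [0, 0, 0], 1], [[0, 0, 0], [0, 0, 0], 1], [[0, 0, 0], [0, 0, 0], 1], [[0, 0, 0], [0, 0, 0], 1]], "newtons": 35}}

```text
time_s: 17.18
tool_pos: [0.4415, -0.3139, 0.1181]
tool_rot: [179.9, 0.1, -173.0]
force: [-0.4, 0.1, -0.2]
grip_width: 0.048
grasp_force: 0.0
```

>>> {"method": "drive_tool", "body": {"moves": [[[0, 0, 0], [0, 0, 0], 1], [[0, 0, 0], [0, 0, 0], 1], [[0, 0, 0], [0, 0, 0], 1], [[0, 0, -10], [0, 0, 0], 1], [[0, 0, -30], [0, 0, 0], 1], [[0, 0, -35], [0, 0, 0], 1], [[0, 0, -35], [0, 0, 0], 1], [[0, 0, 0], [0, 0, 0.085], 1], [[0, 0, 0], [0, 0, 0.085], 1], [[0, 0, 0], [0, 0, 0], 1]]}}

```text
time_s: 18.02
tool_pos: [0.4413, -0.314, 0.2286]
tool_rot: [179.9, 0.1, 177.2]
force: [0.2, -0.0, -1.8]
grip_width: 0.0423
grasp_force: 35.0
```

```bash
python3 - <<'E'
from h import *
go([*W([-42,95]),226],[180,0,177.2])
E
```

```text
t 18.0 pos [ 441.3 -314.   228.6] board [-130.1 -462.8] rot [1.7987e+02 6.0000e-02 1.7715e+02] F [ 0.2 -0.  -1.8] grip 42.3 35.0 q [ 24.   6.  10. 100.  -1.  74. 121.]
turn [ 0.0022  0.001  -0.0009] then shift [-87.9 557.8   2.6]
```

>>> {"method": "drive_tool", "body": {"moves": [[[-5.9, 37.2, 0], [0, 0, 0], 1], [[-5.9, 37.2, 0], [0, 0, 0], 1], [[-5.9, 37.2, 0], [0, 0, 0], 1], [[-5.9, 37.2, 0], [0, 0, 0], 1], [[-5.9, 37.2, 0], [0, 0, 0], 1], [[-5.9, 37.2, 0], [0, 0, 0], 1], [[-5.9, 37.2, 0], [0, 0, 0], 1], [[-5.9, 37.2, 0], [0, 0, 0], 1], [[-5.9, 37.2, 0], [0, 0, 0], 1], [[-5.9, 37.2, 0], [0, 0, 0], 1], [[-5.9, 37.2, 0], [0, 0, 0], 1], [[-5.9, 37.2, 0], [0, 0, 0], 1]]}}

```text
time_s: 19.02
tool_pos: [0.5328, 0.1301, 0.2283]
tool_rot: [179.9, -0.1, 177.4]
force: [1.2, -0.4, -0.0]
grip_width: 0.0416
grasp_force: 35.0
```

>>> {"method": "drive_tool", "body": {"moves": [[[-5.9, 37.2, 0], [0, 0, 0], 1], [[-5.9, 37.2, 0], [0, 0, 0], 1], [[-5.9, 37.2, 0], [0, 0, 0], 1], [[0, 0, 0], [0, 0.096, 0], 1], [[0, 0, 0], [0, 0.096, 0], 1], [[0, 0, 0], [0, 0.096, 0], 1], [[0, 0, 0], [0, 0.096, 0], 1], [[0, 0, 0], [0, 0.096, 0], 1], [[-5, 0, 5], [0, 0.096, 0], 1], [[-10, 0, 10], [0, 0.096, 0], 1], [[-10, 0, 10], [0, 0.096, 0], 1], [[0, 0, 0], [0, 0, 0], 1]]}}

```text
time_s: 20.02
tool_pos: [0.5624, 0.2363, 0.1813]
tool_rot: [-179.7, -45.1, 177.0]
force: [-0.9, -1.2, -7.0]
grip_width: 0.0417
grasp_force: 35.0
```

```bash
python3 - <<'E'
from h import *
go([*W([-42,95]),119],[180,-44,177.2])
E
```

```text
t 20.0 pos [562.4 236.3 181.3] board [-35.9  92.8] rot [-179.69  -45.05  176.97] F [-0.9 -1.2 -7. ] grip 41.7 35.0 q [ -9.  48. -17.  58.  -7. 116.  62.]
turn [-0.0025 -0.0184 -0.0029] then shift [-38.8   2.2  49.1]
```

>>> {"method": "drive_tool", "body": {"moves": [[[-7, 2, 9], [0, -0.018, 0], 1], [[-10, 0, 13], [0, 0, 0], 1], [[-10, 0, 13], [0, 0, 0], 1], [[-8, 0, 9], [0, 0, 0], 1], [[-4, 0, 5], [0, 0, 0], 1], [[0, 0, 0], [0, 0, 0], 1], [[0, 0, 0], [0, 0, 0], 1]]}}

```text
time_s: 20.6
tool_pos: [0.5579, 0.2413, 0.1329]
tool_rot: [179.8, -42.9, 177.5]
force: [-0.0, 0.7, -0.8]
grip_width: 0.0419
grasp_force: 35.0
```

```bash
python3 - <<'E'
from h import *
go([*W([-42,95]),119],[180,-44,177.2])
E
```

```text
t 20.6 pos [557.9 241.3 132.9] board [-40.6  97.6] rot [179.76 -42.91 177.46] F [-0.   0.7 -0.8] grip 41.9 35.0 q [ -9.  49. -17.  62.  -6. 109.  63.]
turn [0.0011 0.0191 0.0034] then shift [-8.6 -2.6 11. ]
```

>>> {"method": "drive_tool", "body": {"moves": [[[-5, -1, 6], [0, 0.019, 0], 1], [[-4, -1, 5], [0, 0, 0], 1], [[0, 0, 0], [0, 0, 0], 1], [[0, 0, 0], [0, 0, 0], 1]]}}

```text
time_s: 20.93
tool_pos: [0.5565, 0.2391, 0.117]
tool_rot: [179.8, -44.1, 177.4]
force: [-0.5, -0.6, -1.0]
grip_width: 0.0418
grasp_force: 35.0
```

>>> {"method": "drive_tool", "body": {"moves": [[[0, 0, 0], [0, 0, 0], 1], [[-8, 0, 0], [0, 0, 0], 1], [[-8, 0, 0], [0, 0, 0], 1], [[-8, 0, 0], [0, 0, 0], 1], [[-8, 0, 0], [0, 0, 0], 1], [[-8, 0, 1.5], [0, 0, 0], 1], [[-8, 0, 1.5], [0, 0, 0], 1], [[-8, 0, 1.5], [0, 0, 0], 1], [[-6, 0, 1.5], [0, 0, 0], 1], [[0, 0, 0], [0, 0, 0], 1]], "newtons": 7}}

```text
time_s: 21.77
tool_pos: [0.5967, 0.2372, 0.0677]
tool_rot: [179.9, -44.2, 177.3]
force: [-0.8, 0.7, -1.7]
grip_width: 0.0417
grasp_force: 7.0
```

```bash
python3 - <<'E'
from h import *
st(); lying(*snap('wrist'))
E
```

```text
t 21.8 pos [596.7 237.2  67.7] board [-1.6 95.4] rot [179.91 -44.21 177.34] F [-0.8  0.7 -1.7] grip 41.7 7.0 q [ -9.  58. -16.  55.  -5. 110.  65.]
lying 2111 c [-97.  95.] wh [36. 42.] a 1.1 z 0.061 bgr [ 54.  76. 109.]
lying 9725 c [-50. 163.] wh [45. 85.] a 90.0 z 0.059 bgr [ 71.  98. 168.]
lying 84 c [-20.  68.] wh [9. 5.] a 10.5 z 0.063 bgr [29. 31. 31.]
lying 78 c [-20. 122.] wh [5. 8.] a 79.0 z 0.062 bgr [32. 34. 40.]
lying 574 c [19. 95.] wh [42.  2.] a 89.9 z 0.056 bgr [32. 43. 58.]
```

>>> {"method": "drive_tool", "body": {"moves": [[[0, 0, 0], [0, 0, 0], 0.38], [[0, 0, 0], [0, 0, 0], 0.38], [[0, 0, 0], [0, 0, 0], 0.38], [[0, 0, 0], [0, 0, 0], 0.38], [[10, 0, -10], [0, 0, 0], 0.38], [[20, 0, -20], [0, 0, 0], 0.38], [[20, 0, -20], [0, 0, 0], 0.38], [[20, 0, -20], [0, 0, 0], 0.3], [[20, 0, -20], [0, -0.1, 0], 0], [[20, 0, -20], [0, -0.1, 0], 0], [[0, 0, 0], [0, -0.1, 0], 0], [[0, 0, 0], [0, -0.1, 0], 0]]}}

```text
time_s: 22.82
tool_pos: [0.5929, 0.2382, 0.2304]
tool_rot: [179.6, -20.5, 177.4]
force: [-1.1, -0.1, 0.2]
grip_width: 0.0796
grasp_force: 0.0
```

>>> {"method": "drive_tool", "body": {"moves": [[[0, 0, 0], [0, -0.1, 0], 0], [[0, 0, 0], [0, -0.1, 0], 0], [[0, 0, 0], [0, -0.1, 0], 0], [[0, 0, 0], [0, -0.07, 0], 0], [[0, 0, 0], [0, 0, 0], 0]]}}

```text
time_s: 23.23
tool_pos: [0.5888, 0.2391, 0.2289]
tool_rot: [179.8, 0.3, 177.5]
force: [0.1, 1.6, 0.1]
grip_width: 0.0866
grasp_force: 0.0
```

```bash
python3 - <<'E'
from h import *
lying(*snap('wrist'))
im,P=snap('top'); tops(im,P)
go([577,-297,222],[180,0,193])
E
```

```text
lying 5793 c [-40.  95.] wh [129.  42.] a 0.1 z 0.057 bgr [47. 65. 94.]
lying 6094 c [-28. 163.] wh [129.  45.] a 0.0 z 0.059 bgr [ 65.  90. 159.]
lying 542 c [  35. -134.] wh [ 6. 75.] a 0.0 z 0.053 bgr [31. 30. 29.]
496 c [ 714. -594.] wh [302.  75.] a 13 z 0.13 bgr [45. 67. 35.]
367 c [ 577. -297.] wh [46. 46.] a 14 z 0.13 bgr [ 48.  99. 130.]
296 c [ 516. -387.] wh [40. 41.] a 58 z 0.13 bgr [114. 151. 168.]
385 c [ 489. -478.] wh [46. 47.] a 13 z 0.13 bgr [ 46. 117.  19.]
331 c [ 342. -320.] wh [43. 42.] a 70 z 0.13 bgr [127. 104. 174.]
t 23.3 pos [591.2 237.6 227.5] board [-7.2 95.5] rot [1.7983e+02 9.0000e-02 1.7730e+02] F [ 0.3 -0.1  0.2] grip 86.7 0.0 q [-11.  18. -17.  86.   5.  76.  59.]
turn [ 0.0027  0.002  -0.274 ] then shift [ 134.1 -517.8    5.5]
```

>>> {"method": "drive_tool", "body": {"moves": [[[0, 0, 0], [0, 0, -0.097], 0], [[0, 0, 0], [0, 0, -0.097], 0], [[0, 0, 0], [0, 0, -0.097], 0], [[10.2, -36.8, 0.5], [0, 0, 0], 0], [[10.2, -36.8, 0.5], [0, 0, 0], 0], [[10.2, -36.8, 0.5], [0, 0, 0], 0], [[10.2, -36.8, 0.5], [0, 0, 0], 0], [[10.2, -36.8, 0.5], [0, 0, 0], 0], [[10.2, -36.8, 0.5], [0, 0, 0], 0], [[10.2, -36.8, 0.5], [0, 0, 0], 0], [[10.2, -36.8, 0.5], [0, 0, 0], 0], [[10.2, -36.8, 0.5], [0, 0, 0], 0]]}}

```text
time_s: 24.33
tool_pos: [0.5827, -0.1089, 0.2203]
tool_rot: [179.8, 0.0, -166.1]
force: [0.8, 0.1, -0.4]
grip_width: 0.0868
grasp_force: 0.0
```

>>> {"method": "drive_tool", "body": {"moves": [[[10.2, -36.8, 0.5], [0, 0, 0], 0], [[10.2, -36.8, 0.5], [0, 0, 0], 0], [[10.2, -36.8, 0.5], [0, 0, 0], 0], [[10.2, -36.8, 0.5], [0, 0, 0], 0], [[10.2, -36.8, 0.5], [0, 0, 0], 0], [[0, 0, 0], [0, 0, 0], 0], [[0, 0, 0], [0, 0, 0], 0]]}}

```text
time_s: 24.92
tool_pos: [0.5761, -0.3018, 0.2163]
tool_rot: [179.8, -0.1, -166.5]
force: [0.2, 0.2, 0.1]
grip_width: 0.087
grasp_force: 0.0
```

```bash
python3 - <<'E'
from h import *
tops(*snap('wrist'))
go([577,-297,115],[180,0,194])
E
```

```text
3528 c [ 494. -474.] wh [34. 43.] a 13 z 0.129 bgr [ 58. 108.  48.]
3809 c [ 516. -388.] wh [40. 41.] a 58 z 0.13 bgr [133. 170. 190.]
3656 c [ 577. -297.] wh [47. 46.] a 14 z 0.13 bgr [ 56.  88. 112.]
t 25.0 pos [ 577.1 -298.7  216.4] board [   4.8 -440.9] rot [ 1.7976e+02  1.0000e-02 -1.6626e+02] F [ 0.6 -0.2  0.3] grip 86.9 0.0 q [ 26.  19.  -1.  85.   0.  76. 129.]
turn [ 0.0042  0.0002 -0.0045] then shift [ -0.3   1.7 101.4]
```

>>> {"method": "drive_tool", "body": {"moves": [[[0, 1.5, 15], [0, 0, 0], 0], [[0, 0, 25], [0, 0, 0], 0], [[0, 0, 25], [0, 0, 0], 0], [[0, 0, 25], [0, 0, 0], 0], [[0, 0, 11], [0, 0, 0], 0], [[0, 0, 0], [0, 0, 0], 0.3], [[0, 0, 0], [0, 0, 0], 1], [[0, 0, 0], [0, 0, 0], 1], [[0, 0, 0], [0, 0, 0], 1], [[0, 0, 0], [0, 0, 0], 1], [[0, 0, 0], [0, 0, 0], 1], [[0, 0, 0], [0, 0, 0], 1]], "newtons": 35}}

```text
time_s: 25.97
tool_pos: [0.5774, -0.2955, 0.1171]
tool_rot: [179.9, 0.2, -166.1]
force: [-0.3, -1.6, -0.9]
grip_width: 0.0482
grasp_force: 0.0
```

>>> {"method": "drive_tool", "body": {"moves": [[[0, 0, 0], [0, 0, 0], 1], [[0, 0, 0], [0, 0, 0], 1], [[0, 0, 0], [0, 0, 0], 1], [[0, 0, -10], [0, 0, 0], 1], [[0, 0, -30], [0, 0, 0], 1], [[0, 0, -35], [0, 0, 0], 1], [[0, 0, -35], [0, 0, 0], 1], [[0, 0, 0], [0, 0, 0.098], 1], [[0, 0, 0], [0, 0, 0.098], 1], [[0, 0, 0], [0, 0, 0.098], 1], [[0, 0, 0], [0, 0, 0], 1]]}}

```text
time_s: 26.88
tool_pos: [0.5765, -0.2952, 0.2262]
tool_rot: [179.8, -0.0, 177.0]
force: [-0.5, -0.4, -1.8]
grip_width: 0.046
grasp_force: 34.9
```

```bash
python3 - <<'E'
from h import *
go([*W([-40,24]),226],[180,0,177.2])
E
```

```text
t 26.9 pos [ 576.5 -295.2  226.2] board [   4.  -437.4] rot [ 1.7982e+02 -1.0000e-02  1.7696e+02] F [-0.5 -0.4 -1.8] grip 46.0 34.9 q [ 24.  19.   1.  85.  -0.  77. 112.]
turn [ 0.0032 -0.0001 -0.0041] then shift [4.420e+01 4.614e+02 2.000e-01]
```

>>> {"method": "drive_tool", "body": {"moves": [[[3.4, 35.6, 0], [0, 0, 0], 1], [[3.4, 35.6, 0], [0, 0, 0], 1], [[3.4, 35.6, 0], [0, 0, 0], 1], [[3.4, 35.6, 0], [0, 0, 0], 1], [[3.4, 35.6, 0], [0, 0, 0], 1], [[3.4, 35.6, 0], [0, 0, 0], 1], [[3.4, 35.6, 0], [0, 0, 0], 1], [[3.4, 35.6, 0], [0, 0, 0], 1], [[3.4, 35.6, 0], [0, 0, 0], 1], [[3.4, 35.6, 0], [0, 0, 0], 1], [[3.4, 35.6, 0], [0, 0, 0], 1], [[3.4, 35.6, 0], [0, 0, 0], 1]]}}

```text
time_s: 27.88
tool_pos: [0.557, 0.1348, 0.2273]
tool_rot: [179.9, 0.0, 177.3]
force: [1.8, -0.6, -2.9]
grip_width: 0.0457
grasp_force: 34.9
```

>>> {"method": "drive_tool", "body": {"moves": [[[3.4, 35.6, 0], [0, 0, 0], 1], [[0, 0, 0], [0, 0, 0], 1], [[0, 0, 0], [0, 0.096, 0], 1], [[0, 0, 0], [0, 0.096, 0], 1], [[0, 0, 0], [0, 0.096, 0], 1], [[0, 0, 0], [0, 0.096, 0], 1], [[0, 0, 0], [0, 0.096, 0], 1], [[-5, 0, 5], [0, 0.096, 0], 1], [[-10, 0, 10], [0, 0.096, 0], 1], [[-10, 0, 10], [0, 0.096, 0], 1], [[0, 0, 0], [0, 0, 0], 1]]}}

```text
time_s: 28.8
tool_pos: [0.5623, 0.1666, 0.1805]
tool_rot: [-179.9, -45.0, 177.0]
force: [-1.2, -0.3, -7.7]
grip_width: 0.0462
grasp_force: 34.9
```

```bash
python3 - <<'E'
from h import *
go([*W([-40,25]),132],[180,-44,177.2])
E
```

```text
t 28.8 pos [562.3 166.6 180.5] board [-32.6  23.1] rot [-179.91  -44.96  176.98] F [-1.2 -0.3 -7.7] grip 46.2 34.9 q [ -5.  46. -15.  62.  -5. 115.  67.]
turn [ 0.001  -0.0168 -0.0027] then shift [-28.3   1.9  40. ]
```

>>> {"method": "drive_tool", "body": {"moves": [[[-7, 2, 9], [0, -0.017, 0], 1], [[-9, 0, 13], [0, 0, 0], 1], [[-8, 0, 12], [0, 0, 0], 1], [[-4, 0, 6], [0, 0, 0], 1], [[0, 0, 0], [0, 0, 0], 1], [[0, 0, 0], [0, 0, 0], 1]]}}

```text
time_s: 29.3
tool_pos: [0.5559, 0.171, 0.1454]
tool_rot: [179.8, -42.9, 177.3]
force: [0.0, -0.6, -1.2]
grip_width: 0.0457
grasp_force: 34.9
```

```bash
python3 - <<'E'
from h import *
go([*W([-39,25]),119],[180,-44,177.2])
E
```

```text
t 29.3 pos [555.9 171.  145.4] board [-39.2  27.2] rot [179.77 -42.92 177.28] F [ 0.  -0.6 -1.2] grip 45.7 34.9 q [ -5.  45. -15.  66.  -5. 110.  68.]
turn [0.003  0.0189 0.0011] then shift [-18.5  -2.2  18.9]
```

>>> {"method": "drive_tool", "body": {"moves": [[[-7, -1, 7], [0, 0.019, 0], 1], [[-7, -1, 7], [0, 0, 0], 1], [[-5, 0, 5], [0, 0, 0], 1], [[0, 0, 0], [0, 0, 0], 1], [[0, 0, 0], [0, 0, 0], 1]]}}

```text
time_s: 29.72
tool_pos: [0.5562, 0.1691, 0.1168]
tool_rot: [179.8, -44.2, 177.2]
force: [-0.7, 0.3, -1.1]
grip_width: 0.0461
grasp_force: 34.9
```

>>> {"method": "drive_tool", "body": {"moves": [[[0, 0, 0], [0, 0, 0], 1], [[-8, 0, 0], [0, 0, 0], 1], [[-8, 0, 0], [0, 0, 0], 1], [[-8, 0, 0], [0, 0, 0], 1], [[-8, 0, 0], [0, 0, 0], 1], [[-8, 0, 1.5], [0, 0, 0], 1], [[-8, 0, 1.5], [0, 0, 0], 1], [[-8, 0, 1.5], [0, 0, 0], 1], [[-4, 0, 0], [0, 0, 0], 1], [[0, 0, 0], [0, 0, 0], 1]], "newtons": 7}}

```text
time_s: 30.55
tool_pos: [0.5959, 0.1672, 0.0705]
tool_rot: [179.9, -44.2, 177.2]
force: [-0.2, -0.0, -2.3]
grip_width: 0.0457
grasp_force: 7.0
```

```bash
python3 - <<'E'
from h import *
st(); lying(*snap('wrist','w5.png'))
E
```

```text
t 30.6 pos [595.9 167.2  70.5] board [ 1.  25.4] rot [179.85 -44.23 177.21] F [-0.2 -0.  -2.3] grip 45.7 7.0 q [ -5.  55. -14.  59.  -3. 109.  70.]
lying 1336 c [-99.  26.] wh [23. 46.] a 0.2 z 0.063 bgr [ 96. 150. 193.]
lying 9948 c [-53.  95.] wh [104.  43.] a 0.1 z 0.057 bgr [42. 60. 89.]
lying 9935 c [-44. 162.] wh [46. 99.] a 89.6 z 0.059 bgr [ 53.  77. 138.]
lying 293 c [ 27. 141.] wh [ 2. 14.] a 87.9 z 0.052 bgr [28. 41. 72.]
lying 984 c [24. 25.] wh [45.  4.] a 89.5 z 0.059 bgr [ 53.  80. 102.]
```

Good. I'll release the oak and go up.

>>> {"method": "drive_tool", "body": {"moves": [[[0, 0, 0], [0, 0, 0], 0.34], [[0, 0, 0], [0, 0, 0], 0.34], [[0, 0, 0], [0, 0, 0], 0.34], [[0, 0, 0], [0, 0, 0], 0.34], [[10, 0, -10], [0, 0, 0], 0.34], [[20, 0, -20], [0, 0, 0], 0.34], [[20, 0, -20], [0, 0, 0], 0.34], [[20, 0, -20], [0, 0, 0], 0.3], [[20, 0, -20], [0, -0.1, 0], 0], [[20, 0, -20], [0, -0.1, 0], 0], [[0, 0, 0], [0, -0.1, 0], 0], [[0, 0, 0], [0, -0.1, 0], 0]]}}

```text
time_s: 31.6
tool_pos: [0.5923, 0.1677, 0.2326]
tool_rot: [179.7, -20.5, 177.2]
force: [-0.7, 0.4, 0.3]
grip_width: 0.0798
grasp_force: 0.0
```

>>> {"method": "drive_tool", "body": {"moves": [[[0, 0, 0], [0, -0.1, 0], 0], [[0, 0, 0], [0, -0.1, 0], 0], [[0, 0, 0], [0, -0.1, 0], 0], [[0, 0, 0], [0, -0.07, 0], 0], [[0, 0, 0], [0, 0, 0], 0]]}}

```text
time_s: 32.02
tool_pos: [0.5885, 0.1684, 0.2311]
tool_rot: [179.8, 0.3, 177.2]
force: [0.8, 0.4, -0.7]
grip_width: 0.087
grasp_force: 0.0
```

```bash
python3 - <<'E'
from h import *
lying(*snap('wrist'))
im,P=snap('top'); tops(im,P)
go([516,-388,222],[180,0,148])
E
```

```text
lying 5949 c [-41.  95.] wh [129.  43.] a 0.0 z 0.057 bgr [49. 68. 99.]
lying 6339 c [-34.  25.] wh [ 46. 130.] a 89.9 z 0.061 bgr [104. 159. 202.]
lying 6406 c [-28. 163.] wh [130.  45.] a 0.1 z 0.059 bgr [ 67.  93. 162.]
lying 531 c [  35. -134.] wh [75.  7.] a 90.0 z 0.053 bgr [39. 39. 38.]
512 c [ 713. -593.] wh [301.  76.] a 14 z 0.13 bgr [47. 69. 36.]
296 c [ 516. -388.] wh [41. 40.] a 58 z 0.13 bgr [116. 154. 171.]
387 c [ 489. -478.] wh [46. 48.] a 13 z 0.13 bgr [ 48. 119.  20.]
331 c [ 342. -320.] wh [44. 42.] a 71 z 0.13 bgr [130. 106. 177.]
t 32.1 pos [590.6 167.3 229.8] board [-4.3 25.2] rot [1.7984e+02 9.0000e-02 1.7712e+02] F [0.2 0.5 0.8] grip 86.6 0.0 q [ -5.  15. -16.  89.   4.  76.  66.]
turn [0.0031 0.0009 0.5082] then shift [-231.  -510.4    7.8]
```

>>> {"method": "drive_tool", "body": {"moves": [[[0, 0, 0], [0, 0, 0.1016], 0.3], [[0, 0, 0], [0, 0, 0.1016], 0.3], [[0, 0, 0], [0, 0, 0.1016], 0.3], [[0, 0, 0], [0, 0, 0.1016], 0.3], [[0, 0, 0], [0, 0, 0.1016], 0.3], [[-15.4, -34, 0.5], [0, 0, 0], 0.3], [[-15.4, -34, 0.5], [0, 0, 0], 0.3], [[-15.4, -34, 0.5], [0, 0, 0], 0.3], [[-15.4, -34, 0.5], [0, 0, 0], 0.3], [[-15.4, -34, 0.5], [0, 0, 0], 0.3], [[-15.4, -34, 0.5], [0, 0, 0], 0.3], [[-15.4, -34, 0.5], [0, 0, 0], 0.3]]}}

```text
time_s: 33.12
tool_pos: [0.5566, -0.0942, 0.2239]
tool_rot: [179.9, -0.1, 147.9]
force: [0.8, 0.3, 0.7]
grip_width: 0.0609
grasp_force: 0.0
```

>>> {"method": "drive_tool", "body": {"moves": [[[-15.4, -34, 0.5], [0, 0, 0], 0.3], [[-15.4, -34, 0.5], [0, 0, 0], 0.3], [[-15.4, -34, 0.5], [0, 0, 0], 0.3], [[-15.4, -34, 0.5], [0, 0, 0], 0.3], [[-15.4, -34, 0.5], [0, 0, 0], 0.3], [[-15.4, -34, 0.5], [0, 0, 0], 0.3], [[-15.4, -34, 0.5], [0, 0, 0], 0.3], [[-15.4, -34, 0.5], [0, 0, 0], 0.3], [[0, 0, 0], [0, 0, 0], 0.3], [[0, 0, 0], [0, 0, 0], 0.3]]}}

```text
time_s: 33.95
tool_pos: [0.5151, -0.3917, 0.218]
tool_rot: [179.9, -0.2, 147.6]
force: [1.0, 0.7, -0.3]
grip_width: 0.0607
grasp_force: 0.0
```

```bash
python3 - <<'E'
from h import *
tops(*snap('wrist'))
go([516,-388,115],[180,0,148])
E
```

```text
2770 c [ 515. -388.] wh [40. 40.] a 58 z 0.13 bgr [131. 168. 188.]
3267 c [ 488. -478.] wh [46. 47.] a 13 z 0.129 bgr [ 64. 118.  57.]
t 34.0 pos [ 516.5 -389.   218.2] board [ -51.3 -534. ] rot [ 1.7983e+02 -1.7000e-01  1.4785e+02] F [-0.5  0.2  0.2] grip 60.7 0.0 q [28. 19.  8. 86. -3. 76. 95.]
turn [ 0.003  -0.0029 -0.0027] then shift [  1.    0.5 103.2]
```

>>> {"method": "drive_tool", "body": {"moves": [[[1, 0.5, 15], [0, 0, 0], 0.3], [[0, 0, 25], [0, 0, 0], 0.3], [[0, 0, 25], [0, 0, 0], 0.3], [[0, 0, 25], [0, 0, 0], 0.3], [[0, 0, 12], [0, 0, 0], 0.3], [[0, 0, 0], [0, 0, 0], 0.3], [[0, 0, 0], [0, 0, 0], 1], [[0, 0, 0], [0, 0, 0], 1], [[0, 0, 0], [0, 0, 0], 1], [[0, 0, 0], [0, 0, 0], 1], [[0, 0, 0], [0, 0, 0], 1], [[0, 0, 0], [0, 0, 0], 1]], "newtons": 35}}

```text
time_s: 35.0
tool_pos: [0.517, -0.3872, 0.1187]
tool_rot: [179.8, 0.1, 148.0]
force: [-0.6, -0.3, 3.9]
grip_width: 0.0399
grasp_force: 34.7
```

>>> {"method": "drive_tool", "body": {"moves": [[[0, 0, -10], [0, 0, 0], 1], [[0, 0, -30], [0, 0, 0], 1], [[0, 0, -35], [0, 0, 0], 1], [[0, 0, -35], [0, 0, 0], 1], [[0, 0, 0], [0, 0, -0.102], 1], [[0, 0, 0], [0, 0, -0.102], 1], [[0, 0, 0], [0, 0, -0.102], 1], [[0, 0, 0], [0, 0, -0.102], 1], [[0, 0, 0], [0, 0, -0.102], 1], [[0, 0, 0], [0, 0, 0], 1]]}}

```text
time_s: 35.83
tool_pos: [0.5158, -0.3865, 0.2271]
tool_rot: [179.8, 0.0, 177.4]
force: [-0.4, -0.8, -1.8]
grip_width: 0.0397
grasp_force: 34.8
```

```bash
python3 - <<'E'
from h import *
go([*W([-40,-45]),226],[180,0,177.2])
E
```

```text
t 35.8 pos [ 515.8 -386.5  227.1] board [ -52.2 -531.6] rot [1.7981e+02 2.0000e-02 1.7736e+02] F [-0.4 -0.8 -1.8] grip 39.7 34.8 q [ 31.  18.   5.  86.  -2.  76. 123.]
turn [0.0032 0.0003 0.0028] then shift [-12.1 486.6   1.1]
```

>>> {"method": "drive_tool", "body": {"moves": [[[-1, 37.5, 0], [0, 0, 0], 1], [[-1, 37.5, 0], [0, 0, 0], 1], [[-1, 37.5, 0], [0, 0, 0], 1], [[-1, 37.5, 0], [0, 0, 0], 1], [[-1, 37.5, 0], [0, 0, 0], 1], [[-1, 37.5, 0], [0, 0, 0], 1], [[-1, 37.5, 0], [0, 0, 0], 1], [[-1, 37.5, 0], [0, 0, 0], 1], [[-1, 37.5, 0], [0, 0, 0], 1], [[-1, 37.5, 0], [0, 0, 0], 1], [[-1, 37.5, 0], [0, 0, 0], 1], [[-1, 37.5, 0], [0, 0, 0], 1]]}}

```text
time_s: 36.83
tool_pos: [0.5495, 0.0638, 0.2286]
tool_rot: [179.9, 0.1, 177.0]
force: [0.7, -0.7, -1.3]
grip_width: 0.0397
grasp_force: 34.8
```

>>> {"method": "drive_tool", "body": {"moves": [[[0, 37.5, 0], [0, 0, 0], 1], [[0, 0, 0], [0, 0, 0], 1], [[0, 0, 0], [0, 0.096, 0], 1], [[0, 0, 0], [0, 0.096, 0], 1], [[0, 0, 0], [0, 0.096, 0], 1], [[0, 0, 0], [0, 0.096, 0], 1], [[0, 0, 0], [0, 0.096, 0], 1], [[-5, 0, 5], [0, 0.096, 0], 1], [[-10, 0, 10], [0, 0.096, 0], 1], [[-10, 0, 10], [0, 0.096, 0], 1], [[0, 0, 0], [0, 0, 0], 1]]}}

```text
time_s: 37.75
tool_pos: [0.5576, 0.0979, 0.1822]
tool_rot: [-179.8, -45.0, 176.8]
force: [-0.2, -0.8, -6.2]
grip_width: 0.04
grasp_force: 34.8
```

```bash
python3 - <<'E'
from h import *
go([*W([-40,-44]),132],[180,-44,177.2])
E
```

```text
t 37.8 pos [557.6  97.9 182.2] board [-33.9 -45.7] rot [-179.78  -44.97  176.85] F [-0.2 -0.8 -6.2] grip 40.0 34.8 q [ -1.  44. -13.  65.  -3. 115.  73.]
turn [ 0.0004 -0.0169 -0.0044] then shift [-30.5   1.7  40.3]
```

>>> {"method": "drive_tool", "body": {"moves": [[[-8, 2, 9], [0, -0.017, -0.004], 1], [[-10, 0, 13], [0, 0, 0], 1], [[-8, 0, 12], [0, 0, 0], 1], [[-5, 0, 6], [0, 0, 0], 1], [[0, 0, 0], [0, 0, 0], 1], [[0, 0, 0], [0, 0, 0], 1]]}}

```text
time_s: 38.25
tool_pos: [0.5539, 0.1017, 0.1447]
tool_rot: [179.6, -42.9, 177.6]
force: [0.2, 0.8, -0.6]
grip_width: 0.0401
grasp_force: 34.8
```

```bash
python3 - <<'E'
from h import *
im,P=snap('wrist','w6.png'); lying(im,P)
go([*W([-39,-44]),117],[180,-44,177.2])
E
```

```text
lying 5564 c [-77.  76.] wh [89. 59.] a 89.3 z 0.058 bgr [ 53.  81. 109.]
lying 1486 c [-70. 152.] wh [25. 45.] a 89.1 z 0.058 bgr [35. 52. 93.]
lying 755 c [-12. 111.] wh [16. 31.] a 64.2 z 0.057 bgr [28. 41. 63.]
t 38.3 pos [554.2 101.7 145. ] board [-37.5 -42. ] rot [179.59 -42.81 177.63] F [ 0.4  1.1 -0.7] grip 39.8 34.8 q [ -1.  44. -13.  69.  -2. 110.  74.]
turn [0.002  0.0207 0.0055] then shift [-18.4  -2.   21.2]
```

View pics/w6.png

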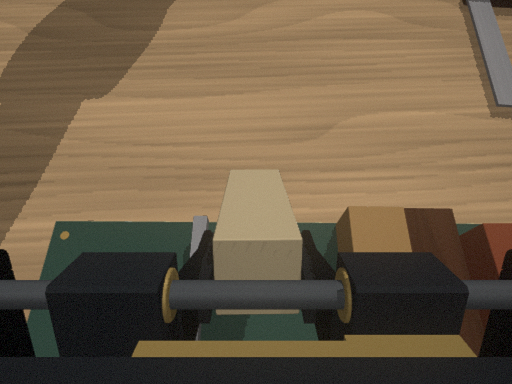

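The wrist view shows the maple held above the front edge of the board. The moving jaw's tip is at about (200,220), and oak, walnut and cherry are on the right. I'll check the jaw's clearance.

```bash
python3 - <<'E'
from h import *
for u,v,z in [(208,217,.043),(192,217,.043),(337,207,.061),(405,209,.061),(338,250,.061),(465,222,.057),(452,209,.057),(469,225,.059)]: print(u,v,B(ray('wrist',u,v,z)*1000).round(1))
im,P=snap('scene'); lying(im,P)
E
```

```text
208 217 [-101.9  -83.8]
192 217 [-101.9  -97.6]
337 207 [-104.3   23.9]
405 209 [-102.8   79.4]
338 250 [-68.4  21. ]
465 222 [-93.2 128.2]
452 209 [-104.6  120.5]
469 225 [-89.9 129.4]
lying 119 c [11. 52.] wh [46. 26.] a 86.3 z 0.059 bgr [ 57. 111. 150.]
```

The oak has shifted left, so its right edge is now at y≈22; that must be the knock. The free gap is −84 to 22, so I'll centre the maple at −31.

>>> {"method": "drive_tool", "body": {"moves": [[[0, 6, 0], [0, 0.02, 0.005], 1], [[0, 5, 0], [0, 0, 0], 1], [[-6, 0, 7], [0, 0, 0], 1], [[-7, 0, 8], [0, 0, 0], 1], [[-5, 0, 6], [0, 0, 0], 1], [[0, 0, 0], [0, 0, 0], 1], [[0, 0, 0], [0, 0, 0], 1]]}}

```text
time_s: 38.93
tool_pos: [0.5519, 0.1125, 0.1147]
tool_rot: [179.9, -44.3, 177.2]
force: [-0.5, 0.2, -1.1]
grip_width: 0.04
grasp_force: 34.8
```

>>> {"method": "drive_tool", "body": {"moves": [[[0, 0, 0], [0, 0, 0], 1], [[-8, 0, 0], [0, 0, 0], 1], [[-8, 0, 0], [0, 0, 0], 1], [[-8, 0, 0], [0, 0, 0], 1], [[-8, 0, 0], [0, 0, 0], 1], [[-8, 0, 1.5], [0, 0, 0], 1], [[-8, 0, 1.5], [0, 0, 0], 1], [[-8, 0, 1.5], [0, 0, 0], 1], [[-4, 0, 0], [0, 0, 0], 1], [[0, 0, 0], [0, 0, 0], 1]], "newtons": 7}}

```text
time_s: 39.77
tool_pos: [0.592, 0.1111, 0.0687]
tool_rot: [179.9, -44.3, 177.3]
force: [-0.7, 0.8, -2.4]
grip_width: 0.0403
grasp_force: 7.0
```

```bash
python3 - <<'E'
from h import *
st(); lying(*snap('wrist'),zlo=.045)
E
```

```text
t 39.8 pos [592.  111.1  68.7] board [ -0.2 -30.9] rot [179.87 -44.28 177.27] F [-0.7  0.8 -2.4] grip 40.3 7.0 q [ -2.  54. -12.  61.  -1. 109.  74.]
lying 2410 c [-92. -31.] wh [40. 42.] a 90.0 z 0.06 bgr [142. 182. 203.]
lying 21919 c [-51.  76.] wh [ 90. 111.] a 89.1 z 0.06 bgr [ 61.  92. 123.]
lying 75 c [-19. -57.] wh [6. 6.] a 86.6 z 0.063 bgr [37. 45. 48.]
lying 79 c [-18.  -5.] wh [6. 7.] a 81.0 z 0.063 bgr [44. 53. 56.]
lying 462 c [ 20. -31.] wh [39.  2.] a 89.9 z 0.056 bgr [ 76.  96. 107.]
lying 314 c [22. 79.] wh [ 5. 22.] a 2.9 z 0.059 bgr [48. 74. 99.]
lying 311 c [  35. -134.] wh [15.  5.] a 90.0 z 0.054 bgr [20. 19. 18.]
```

Release, and go up.

>>> {"method": "drive_tool", "body": {"moves": [[[0, 0, 0], [0, 0, 0], 0.38], [[0, 0, 0], [0, 0, 0], 0.38], [[0, 0, 0], [0, 0, 0], 0.38], [[0, 0, 0], [0, 0, 0], 0.38], [[10, 0, -10], [0, 0, 0], 0.38], [[20, 0, -20], [0, 0, 0], 0.38], [[20, 0, -20], [0, 0, 0], 0.38], [[20, 0, -20], [0, 0, 0], 0.4], [[20, 0, -20], [0, -0.1, 0], 0.6], [[20, 0, -20], [0, -0.1, 0], 1], [[0, 0, 0], [0, -0.1, 0], 1], [[0, 0, 0], [0, -0.1, 0], 1]]}}

```text
time_s: 40.82
tool_pos: [0.5886, 0.1114, 0.2305]
tool_rot: [179.8, -20.6, 177.3]
force: [-0.5, -0.2, 1.2]
grip_width: 0.0334
grasp_force: 0.0
```

>>> {"method": "drive_tool", "body": {"moves": [[[0, 0, 0], [0, -0.1, 0], 1], [[0, 0, 0], [0, -0.1, 0], 1], [[0, 0, 0], [0, -0.1, 0], 1], [[0, 0, 0], [0, -0.07, 0], 1], [[0, 0, 0], [0, 0, 0], 1]], "newtons": 20}}

```text
time_s: 41.23
tool_pos: [0.5849, 0.1119, 0.229]
tool_rot: [179.9, 0.2, 177.3]
force: [-0.4, -0.2, -0.2]
grip_width: 0.0031
grasp_force: 0.0
```

```bash
python3 - <<'E'
from h import *
lying(*snap('wrist','w7.png'),zlo=.045)
st()
E
```

```text
lying 12558 c [-41.  76.] wh [ 89. 131.] a 89.6 z 0.06 bgr [ 82. 122. 161.]
lying 5431 c [-39. -31.] wh [129.  40.] a 0.0 z 0.055 bgr [182. 226. 240.]
lying 6769 c [-27. 163.] wh [129.  46.] a 0.0 z 0.059 bgr [ 66.  92. 161.]
lying 68 c [  35. -211.] wh [ 6. 13.] a 0.5 z 0.047 bgr [ 72. 112. 134.]
lying 569 c [  35. -134.] wh [74.  6.] a 89.9 z 0.053 bgr [45. 46. 44.]
t 41.3 pos [585.9 111.4 228.5] board [ -6.3 -30.8] rot [1.7989e+02 1.0000e-01 1.7723e+02] F [-0.1 -0.5 -0.3] grip 1.6 0.0 q [ -1.  13. -14.  92.   3.  75.  71.]
```

View pics/w7.png

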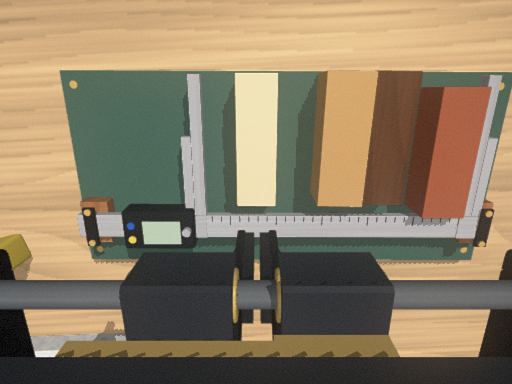

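The wrist view shows all four strips flat and parallel between the jaws: maple, oak, walnut, cherry. The moving jaw's arm is at column ~195. I'll go outside that arm with closed fingers and push it shut.

>>> {"method": "drive_tool", "body": {"moves": [[[0, -35, 0], [0, 0, 0], 1], [[0, -35, 0], [0, 0, 0], 1], [[0, -34, 0], [0, 0, 0], 1], [[0, 0, 0], [0, 0, 0], 1], [[0, 0, 35], [0, 0, 0], 1], [[0, 0, 35], [0, 0, 0], 1], [[0, 0, 35], [0, 0, 0], 1], [[0, 0, 35], [0, 0, 0], 1], [[0, 0, 25], [0, 0, 0], 1], [[0, 0, 11], [0, 0, 0], 1], [[0, 0, 0], [0, 0, 0], 1], [[0, 0, 0], [0, 0, 0], 1]]}}

```text
time_s: 42.28
tool_pos: [0.583, 0.0074, 0.0503]
tool_rot: [179.9, -0.0, 177.2]
force: [-0.3, 1.1, 0.8]
grip_width: 0.0003
grasp_force: 0.0
```

>>> {"method": "drive_tool", "body": {"moves": [[[0, 6, 0], [0, 0, 0], 1], [[0, 8, 0], [0, 0, 0], 1], [[0, 8, 0], [0, 0, 0], 1], [[0, 8, 0], [0, 0, 0], 1], [[0, 8, 0], [0, 0, 0], 1], [[0, 8, 0], [0, 0, 0], 1], [[0, 8, 0], [0, 0, 0], 1], [[0, 8, 0], [0, 0, 0], 1], [[0, 0, 0], [0, 0, 0], 1]]}}

```text
time_s: 43.03
tool_pos: [0.5853, 0.0721, 0.0502]
tool_rot: [179.8, 0.0, 177.3]
force: [0.9, 0.2, -0.4]
grip_width: 0.0004
grasp_force: 0.0
```

```bash
python3 - <<'E'
from h import *
st(); lying(*snap('wrist'),zlo=.045)
E
```

```text
t 43.0 pos [585.3  72.1  50.2] board [ -5.  -70.1] rot [1.7980e+02 2.0000e-02 1.7731e+02] F [ 0.9  0.2 -0.4] grip 0.4 0.0 q [  1.  21. -12. 103.   5.  56.  74.]
lying 7111 c [-50.  37.] wh [ 14. 111.] a 89.4 z 0.056 bgr [ 59.  93. 120.]
lying 20155 c [-54. -29.] wh [ 41. 101.] a 89.9 z 0.055 bgr [167. 211. 227.]
lying 738 c [-14. -70.] wh [13. 14.] a 42.0 z 0.054 bgr [41. 42. 42.]
lying 622 c [18. 36.] wh [13. 12.] a 3.5 z 0.06 bgr [ 76. 116. 147.]
lying 419 c [ 34. -70.] wh [12.  6.] a 88.0 z 0.052 bgr [23. 27. 31.]
```

```bash
python3 - <<'E'
from h import *
im,P=cloud('wrist'); bx=((P[...,:2]*1000-ctr)@RB)
for x0 in (-95,-75,-55,-40,-25):
    m=(abs(P[...,2]-.043)<.004)&(abs(bx[...,0]-x0)<4)&(bx[...,1]<0)&(bx[...,1]>-130)
    if m.any(): print(x0,bx[m][:,1].min().round(1),bx[m][:,1].max().round(1),m.sum())
E
```

```text
-95 -60.7 -48.3 602
-75 -60.7 -48.4 523
-55 -60.7 -48.5 463
-40 -70.5 -48.5 777
-25 -70.4 -48.6 688
```

```bash
python3 - <<'E'
from h import *
st(); im,P=snap('wrist'); im2,_=snap('scene')
a=cv2.resize(im[120:312,100:356],(640,480)); cv2.imwrite('pics/w8.png',a)
E
```

```text
t 43.1 pos [584.9  71.4  49.9] board [ -5.3 -70.8] rot [ 1.7981e+02 -4.0000e-02  1.7729e+02] F [ 0.4  0.4 -0.5] grip 0.8 0.0 q [  1.  21. -12. 103.   5.  56.  74.]
```

View pics/w8.png

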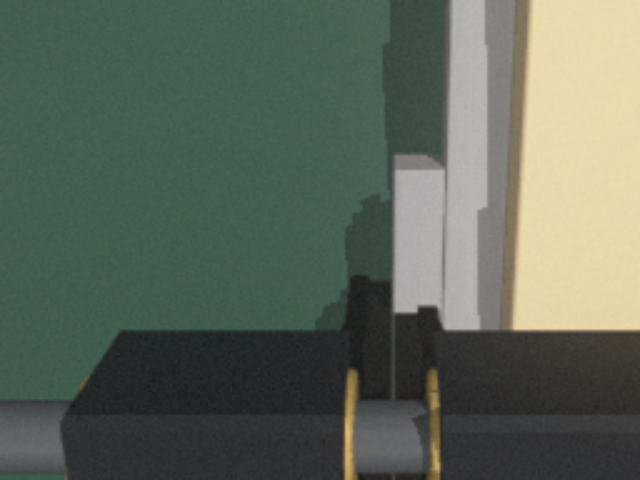

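The crop shows the jaw against the maple and the fingers overlapping the wide part of the arm. The numbers fit contact with the 12 mm arm and a 10 mm finger half-width, and the jaw follows the fingers. I'll continue slowly and watch the force.

>>> {"method": "drive_tool", "body": {"moves": [[[0, 6, 0], [0, 0, 0], 1], [[0, 6, 0], [0, 0, 0], 1], [[0, 6, 0], [0, 0, 0], 1], [[0, 6, 0], [0, 0, 0], 1], [[0, 6, 0], [0, 0, 0], 1], [[0, 6, 0], [0, 0, 0], 1], [[0, 6, 0], [0, 0, 0], 1], [[0, 6, 0], [0, 0, 0], 1], [[0, 6, 0], [0, 0, 0], 1], [[0, 3, 0], [0, 0, 0], 1], [[0, 0, 0], [0, 0, 0], 1]]}}

```text
time_s: 44.1
tool_pos: [0.5878, 0.127, 0.0499]
tool_rot: [179.9, -0.0, 177.2]
force: [-0.7, -3.2, -2.5]
grip_width: 0.0007
grasp_force: 1.5
```

>>> {"method": "drive_tool", "body": {"moves": [[[0, 2, 0], [0, 0, 0], 1], [[0, 2, 0], [0, 0, 0], 1], [[0, 2, 0], [0, 0, 0], 1]]}}

```text
time_s: 44.35
tool_pos: [0.588, 0.131, 0.0499]
tool_rot: [180.0, -0.1, 177.1]
force: [-0.9, -5.1, -1.8]
grip_width: 0.0003
grasp_force: 2.9
```

```bash
python3 - <<'E'
from h import *
st(); im,P=snap('wrist');bx=((P[...,:2]*1000-ctr)@RB)
m=(abs(P[...,2]-.043)<.004)&(abs(bx[...,0]+75)<6)
print(np.percentile(bx[m&(bx[...,1]<100)][:,1],[1,99]).round(1), np.percentile(bx[m&(bx[...,1]>100)][:,1],[1,99]).round(1) if (m&(bx[...,1]>100)).any() else '')
E
```

```text
t 44.4 pos [588.  131.   49.9] board [ -5.2 -11.2] rot [ 1.7999e+02 -7.0000e-02  1.7712e+02] F [-0.9 -5.1 -1.8] grip 0.3 2.9 q [ -4.  23. -13. 101.   6.  57.  68.]
[-1.9 10.1]
```

Face at 10, target ~20. I'll creep on.

>>> {"method": "drive_tool", "body": {"moves": [[[0, 2, 0], [0, 0, 0], 1], [[0, 2, 0], [0, 0, 0], 1], [[0, 2, 0], [0, 0, 0], 1], [[0, 1, 0], [0, 0, 0], 1]]}}

```text
time_s: 44.73
tool_pos: [0.5883, 0.1376, 0.0499]
tool_rot: [-180.0, -0.1, 177.1]
force: [-1.8, -7.2, -1.5]
grip_width: 0.0004
grasp_force: 3.6
```

>>> {"method": "drive_tool", "body": {"moves": [[[0, 1, 0], [0, 0, 0], 1], [[0, 1, 0], [0, 0, 0], 1], [[0, 0, 0], [0, 0, 0], 1]]}}

```text
time_s: 44.98
tool_pos: [0.5884, 0.1396, 0.0499]
tool_rot: [-180.0, -0.1, 177.1]
force: [-0.6, -6.2, -0.7]
grip_width: 0.0005
grasp_force: 3.3
```

>>> {"method": "drive_tool", "body": {"moves": [[[0, 1, 0], [0, 0, 0], 1], [[0, 0, 0], [0, 0, 0], 1]]}}

```text
time_s: 45.15
tool_pos: [0.5885, 0.1405, 0.0499]
tool_rot: [-180.0, -0.1, 177.1]
force: [-1.0, -6.6, -1.1]
grip_width: 0.0004
grasp_force: 3.5
```

>>> {"method": "drive_tool", "body": {"moves": [[[0, 0.7, 0], [0, 0, 0], 1], [[0, 0.7, 0], [0, 0, 0], 1], [[0, 0, 0], [0, 0, 0], 1]]}}

```text
time_s: 45.4
tool_pos: [0.5884, 0.1405, 0.0499]
tool_rot: [-179.9, -0.1, 177.1]
force: [-2.1, -9.1, 0.3]
grip_width: 0.0002
grasp_force: 4.5
```

>>> {"method": "drive_tool", "body": {"moves": [[[0, 0.7, 0], [0, 0, 0], 1], [[0, 0, 0], [0, 0, 0], 1]]}}

```text
time_s: 45.57
tool_pos: [0.5885, 0.1405, 0.05]
tool_rot: [-179.8, -0.1, 177.0]
force: [-2.2, -10.7, 0.1]
grip_width: 0.0004
grasp_force: 5.1
```

```bash
python3 - <<'E'
from h import *
st(); im,P=snap('top'); im2,P2=snap('wrist'); cv2.imwrite('pics/w9.png',im2)
st()
E
```

```text
t 45.6 pos [588.5 140.5  50. ] board [-5.2 -1.6] rot [-1.7983e+02 -1.2000e-01  1.7705e+02] F [ -2.2 -10.7   0.1] grip 0.4 5.1 q [ -5.  23. -13. 101.   6.  57.  66.]
t 45.7 pos [588.5 140.5  50. ] board [-5.2 -1.6] rot [-1.7983e+02 -1.2000e-01  1.7704e+02] F [-2.  -9.2  0.6] grip 0.3 5.0 q [ -5.  23. -13. 101.   6.  57.  66.]
```

View pics/w9.png

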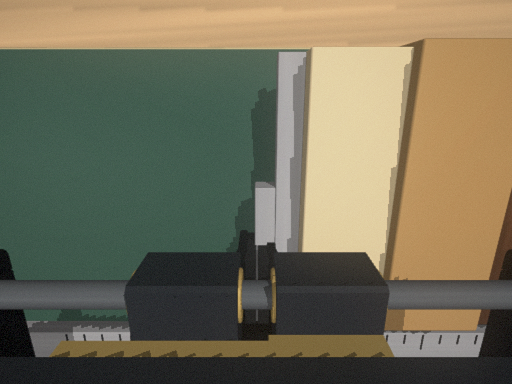

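The wrist view shows the jaw flat against the maple and the maple against the oak. The jaw has stopped and the force is rising to 10 N, so the pack is tight. I'll press slightly more, back off and check.

>>> {"method": "drive_tool", "body": {"moves": [[[0, 1, 0], [0, 0, 0], 1], [[0, 0.5, 0], [0, 0, 0], 1], [[0, 0, 0], [0, 0, 0], 1], [[0, 0, 0], [0, 0, 0], 1]]}}

```text
time_s: 46.0
tool_pos: [0.5885, 0.1406, 0.05]
tool_rot: [-179.7, -0.1, 177.0]
force: [-3.5, -11.9, 1.1]
grip_width: 0.0006
grasp_force: 6.2
```

>>> {"method": "drive_tool", "body": {"moves": [[[0, -8, 0], [0, 0, 0], 1], [[0, -12, 0], [0, 0, 0], 1], [[0, -10, 0], [0, 0, 0], 1], [[0, 0, -25], [0, 0, 0], 1], [[0, 0, -35], [0, 0, 0], 1], [[0, 0, -35], [0, 0, 0], 1], [[0, 0, -35], [0, 0, 0], 1], [[0, 0, -35], [0, 0, 0], 1], [[0, 30, 0], [0, 0, 0], 1], [[0, 30, 0], [0, 0, 0], 1], [[0, 30, 0], [0, 0, 0], 1], [[0, 0, 0], [0, 0, 0], 1]]}}

```text
time_s: 47.0
tool_pos: [0.5904, 0.2146, 0.2163]
tool_rot: [179.5, 0.0, 177.7]
force: [-0.8, 0.6, 0.7]
grip_width: 0.0005
grasp_force: 0.0
```

```bash
python3 - <<'E'
from h import *
st(); im,P=snap('wrist','w10.png');bx=((P[...,:2]*1000-ctr)@RB)
lying(im,P)
m=(abs(P[...,2]-.043)<.003)&(abs(bx[...,0]+75)<6)
y=np.sort(bx[m][:,1]); h,e=np.histogram(y,bins=np.arange(-240,240,2)); print([(e[i],h[i]) for i in np.nonzero(h>8)[0]])
E
```

```text
t 47.0 pos [590.4 214.6 216.3] board [-6.8 72.5] rot [1.7946e+02 3.0000e-02 1.7772e+02] F [-0.8  0.6  0.7] grip 0.5 0.0 q [ -9.  17. -16.  88.   4.  75.  62.]
lying 25566 c [-34. 105.] wh [172. 144.] a 89.9 z 0.058 bgr [ 95. 132. 173.]
lying 578 c [ 35. -30.] wh [75.  6.] a 89.8 z 0.053 bgr [40. 42. 40.]
[(np.int64(8), np.int64(27)), (np.int64(10), np.int64(31)), (np.int64(12), np.int64(25)), (np.int64(14), np.int64(29)), (np.int64(16), np.int64(21)), (np.int64(198), np.int64(28)), (np.int64(200), np.int64(27)), (np.int64(202), np.int64(17))]
```

View pics/w10.png

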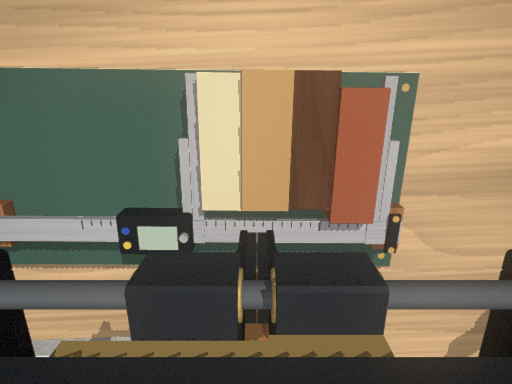

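The wrist view shows the whole pack pressed between both jaws. It measures 172 mm wide, exactly the sum of the four strips, and the robot is clear of it.

```bash
python3 - <<'E'
from h import *
print(env.sign_off())
E
```

```text
the job is handed in; nothing more can be done
None
```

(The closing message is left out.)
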